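# Load the tea chest, shut it and turn its screw-eye catch with a sharpening steel

## Task

Stand the blue tea tin inside the open wooden tea chest and close the lid fully. Then push the blade of the sharpening steel through the loop of the big screw eye in front of the lid and, using it as a lever, turn the eye clockwise (seen from above) to its stop so that the red tongue lies over the lid. Draw the steel out and lay it back on its marble board; keep the gripper's fingers off the eye, and leave the mug, jar and bowl alone.

Things in the scene. Friction and masses are not known exactly. Their poses are not given: they have to be found in the camera images.
- chest: fixed light-wood tea chest, its front turned roughly to the robot's right; 200 deep (its x) x 250 wide (its y). Origin: centre of its underside on the worktop; +x points to its back (hinge side), z up. Its top plane slopes up at 30 degrees from the front: 75 mm high at x = -100, 180 mm at x = 82. Its front strip, x = -100 to -53, is a fixed ledge carrying the screw eye; the lid covers the compartment behind it
- chest_in (a point): centre of the compartment's floor, at chest x = 19, 10 mm above the worktop. Compartment: 138 mm along the chest's x, 230 mm along its y, open at the top; the wall between it and the ledge is about 100 mm high, the back 165 mm. The standing tin fits under the shut lid at every place in it
- lid (a joint): angle of the lid: 0 = shut, lying in the sloping plane; grows as it opens, to 2.1 at most. Starts open at 1.65 to 1.85 (leaning 14 to 26 degrees from upright over the compartment). Stiff hinge: stays where it is left, 1 to 5 N at the free edge moves it; pushed from behind or above it swings shut
- lid_hinge (a point): middle of the lid's hinge line, at chest x = 82, z = 180 mm, in the lid's outer face; hinge line along the chest's y
- lid_edge (a point): middle of the lid's free edge, in its outer (upper) face, 149 mm from the hinge line. Dark wood lid 226 mm wide, 9 mm thick. Its frame moves with the lid: z = outward normal of the outer face, x from free edge to hinge
- eye_hole (a point): centre of the steel screw eye's loop, 42 mm above the ledge along the screw axis; the eye stands square to the slope at chest x = -77, y = 0. Octagonal hole 22 mm across, 16 mm deep; loop 36 mm outside. Frame turns with the eye: z = screw axis, outward (30 degrees from vertical, leaning to the chest's front), x = passage through the hole, from its front to its rear side
- eye (a joint): turn of the eye about its screw axis, clockwise from above: 0 = its 55 mm red tongue lies along the chest's +y, off the lid; 1.571 = hard stop, tongue straight up the slope over the lid. Starts at 0 to 0.3. At 0 a rod put in from the front has its handle 60 degrees to the chest's -y side; at 1.05 straight in front. Friction 0.12 N m. The blade's play in the loop lets the eye lag by up to 0.5 rad
- steel_grip (a point): centre of the handle of the sharpening steel: square black handle 90 x 22 x 22 mm; x = along the steel towards the blade's tip, z up as it lies. Round steel blade 12 mm thick on the same centre line starts 45 mm from here and ends, tapered over its last 22 mm, at 145 mm. 0.2 kg. It lies flat on the marble board
- steel_tip (a point): tip of the steel's blade, 145 mm from steel_grip
- board: fixed white marble board 240 (its x) x 120 (its y) x 15 mm; origin: centre of its underside on the worktop
- tin_mid (a point): centre (half-way up) of the standing blue tea tin, 60 mm diameter, 85 mm high, 0.18 kg, aluminium cap band at its top
- mug: bystander: white mug, 80 mm wide, 90 mm high, origin at its underside
- jar: bystander: amber jar, 76 mm wide, 120 mm high, origin at its underside
- bowl: bystander: blue bowl, 120 mm wide, 50 mm high, origin at its underside
Mind the look-alikes: they are no part of the job. What is meant by the part that bears steel_grip is not orange, and is the larger of those in its own colour. There is more than one size of the part that bears tin_mid; the job needs the middle-sized.

How it is judged:
On the way, in this order (a step that is already met when the one before it is completed fails the run):
1. the tin stands upright on the floor of the chest, let go (x of tin_mid in the frame of chest between -0.05 and 0.088 m and y of tin_mid in the frame of chest between -0.115 and 0.115 m and z of tin_mid in the frame of chest between 0.04 and 0.062 m and angle between tin_mid's own z axis and vertical below 0.12 rad and contact force between the fingers and tin below 0.2 N), for 0.2 s.
2. the lid is fully shut over the tin, the eye not yet turned (x of tin_mid in the frame of chest between -0.05 and 0.088 m and y of tin_mid in the frame of chest between -0.115 and 0.115 m and z of tin_mid in the frame of chest between 0.04 and 0.062 m and angle between tin_mid's own z axis and vertical below 0.12 rad and value of joint lid below 0.06 rad and value of joint eye below 0.6 rad), for 0.2 s.
3. the steel's blade is through the loop of the eye (x of eye_hole in the frame of steel_grip between 0.05 and 0.135 m and y of eye_hole in the frame of steel_grip between -0.013 and 0.013 m and z of eye_hole in the frame of steel_grip between -0.013 and 0.013 m and value of joint lid below 0.06 rad and value of joint eye below 0.8 rad), for 0.1 s.
4. the eye is turned to its stop (over 1.3 rad) with the blade in the loop (x of eye_hole in the frame of steel_grip between 0.05 and 0.135 m and y of eye_hole in the frame of steel_grip between -0.013 and 0.013 m and z of eye_hole in the frame of steel_grip between -0.013 and 0.013 m and value of joint eye above 1.3 rad and value of joint lid below 0.06 rad), for 0.1 s.
At the end, for the whole second after the job is handed in: the tin stands upright (within 7 degrees) on the chest's floor, the lid is shut (under 0.06 rad), the eye is turned to over 1.3 rad, and the steel lies flat and still on the marble board with its handle's centre over the board (x of tin_mid in the frame of chest between -0.05 and 0.088 m and y of tin_mid in the frame of chest between -0.115 and 0.115 m and z of tin_mid in the frame of chest between 0.04 and 0.062 m and angle between tin_mid's own z axis and vertical below 0.12 rad and value of joint lid below 0.06 rad and value of joint eye above 1.3 rad and x of steel_grip in the frame of board between -0.115 and 0.115 m and y of steel_grip in the frame of board between -0.058 and 0.058 m and height (world z) of steel_grip below 0.032 m and angle between steel_grip's own x axis and vertical between 1.42 and 1.72 rad and linear speed of each of steel, tin below 0.03 m/s); the robot touches nothing.
It fails at once if the fingers pushed on the eye (over 1.5 N) (contact force between the fingers and eye above 1.5 N).
It fails at once if the eye was turned more than 0.8 rad with the lid open (value of joint eye above 0.8 rad and value of joint lid above 0.15 rad).
It fails at once if the white mug was shifted more than 40 mm or tipped over (distance of mug from where it was at the start of the episode above 0.04 m or angle between mug's own z axis and vertical above 0.4 rad).
It fails at once if the amber jar was shifted more than 40 mm or tipped over (distance of jar from where it was at the start of the episode above 0.04 m or angle between jar's own z axis and vertical above 0.4 rad).
It fails at once if the blue bowl was shifted more than 40 mm or tipped over (distance of bowl from where it was at the start of the episode above 0.04 m or angle between bowl's own z axis and vertical above 0.4 rad).
It also fails if it takes over 72 s, if anything falls off the work surface, if the arm or the gripper's body presses on something with over 40 N, if the wrist force passes 120 N, or if a joint passes its speed limit or range.

## Robot

A 7-joint arm with a two-finger parallel gripper is mounted at the origin on the work surface. World frame = base frame: x ahead of the robot, y to its left, z up, the work surface at z = 0. Lengths are in m, angles in rad, forces in N, time in s.
With the tool pointing down it reaches from about 0.35 to 0.9 m from the base axis. Payload 8.1 kg.
Tool frame: the origin (TCP) lies at the very end of the fingers, on their centre line; the grasp point (between the pads) lies 19 mm behind it; z points along the fingers, y is the line along which they close (so a half turn about z gives the same grasp; the last joint's range is limited). The gripper opens to 92 mm and grips with 3 to 60 N. Pads are 19 mm wide; open, the fingers measure 130 mm over their backs; the gripper's body (75 mm by 190 mm) begins 47 mm behind the grasp point.
Start: joints at [1.094, 0.434, 0.025, 1.573, -0.012, 1.134, -0.075], TCP at [0.228, -0.582, 0.227] pointing down, gripper open.
Joint ranges: [-2.62, 2.62], [-0.44, 2.09], [-1.27, 1.32], [0.08, 2.57], [-1.32, 4.46], [0.12, 2], [-2.74, 2.74]. Speed limits (rad/s): [2.22, 2.22, 3.01, 3.01, 3.14, 3.14, 3.14].

## Interface

Orientations are given as a rotation vector (axis times angle).
In Python, from cell import readout, cams, job gives the robot as it stands.
- The arm moves only by the tool drive_tool, never from a script. Its argument "commands" is a list of rows, each a list of 3 entries, a list of its own where there are three numbers: the turn, a rotation vector about the tool's x, y, z in rad, then the shift along the tool's x, y, z in cm, then the gripper's target within -1 to 1 (fully open at 1, half-way at 0, shut at -1). A call has 1 to 20 rows; each row is the pose to reach, as a shift and turn from the pose commanded when the call began, along the tool's axes at that moment; what a row does not reach only later rows make up. A row lasts 1/12 s, in which the tool goes at most 41.7 mm and 7.16 degrees, less where a joint would pass 70% of its speed; a pose out of reach is approached as far as the arm can. A call with a gripper value outside its range is refused whole. The fingers move at their own pace and stop on an object; "newtons" is the grip in N (left out, the last holds). Time passes only in rows, so rows that repeat a pose let the fingers close. It gives the time, the measured TCP pose, the force, the opening and the grip force at its end, in the units of the state.
- readout.observe(): the state, without advancing time (a new reading comes with each control period).
- cams.get_image(name): name is "scene" or "top" or "wrist"; returns the picture (384x512x3 uint8, blue, green, red); there is no depth.
- cams.camera_info(name): a dict with "camera_matrix" (3x3 intrinsics, pixels), "k1" (the pictures are not rectified: a ray, as slopes to the right and down, at radius r is drawn at 1 + k1 r^2 times it, then the intrinsics apply), "R" (3x3) and "t" (3): a world point X has camera coordinates R X + t. Camera axes: x right, y down, z forward; pixel columns grow to the right and rows downward; lengths in m; the calibration is good to about 2 mm. A picture is of the moment at which its call begins: read the wrist's pose just before it. camera_info takes no time and is no camera call; for the wrist camera it gives the pose at the moment of the call.
- job.sign_off(): hands the job in; it is judged then, once.
The state is a dict: "clock": time; "joints": joint angles; "dq": joint speeds; "joint_efforts": joint torques, N m; "position": TCP position; "ee_rot": TCP orientation; "force": force on the tool from outside, world axes, zero at the start; "ft_torque": the same for the moment, N m; "width": opening from 0.0 (shut) to 1.0 (fully open); "gripper_force": force on a finger pad.
Only numpy, scipy, OpenCV 4.12 (cv2) and the standard library are available. Lean on these libraries where they do the work, as an engineer would, in place of code of your own. Each camera call takes 0.05 s, during which the arm holds its last target. There are 200 camera calls.

## Working session

There is one attempt and no reset: what is moved stays moved. The work goes in short steps, Python scripts to look and compute and a tool call to move; the robot and the scene stay as the last step left them, time stands still between calls to the robot, and variables do not carry over. Pictures are saved under pics/ and viewed, at most 10 in all, crops included, and the job is handed in when it is done.

Besides the shell and the picture viewer there is one more tool, called after "Emit:" by a JSON object that holds its "method" and its "body", one argument or row to a line. drive_tool: Moves the arm, as the interface text tells. Its arguments: {"type":"object","properties":{"commands":{"type":"array"},"newtons":{"type":"number"}},"required":["commands"]}

```bash
mkdir -p pics; ls; python3 - <<'E'
from cell import readout,cams,job
import cv2,numpy as np
print(readout.observe())
for n in("scene","top","wrist"):
    i=cams.camera_info(n);print(n,i)
    cv2.imwrite(f"pics/{n}0.png",cams.get_image(n))
a=cv2.imread("pics/scene0.png");b=cv2.imread("pics/top0.png")
E
```

```text
pics
{'clock': 0.0, 'joints': array([ 1.09443814,  0.43524242,  0.02497426,  1.57407495, -0.01158779,
        1.13399977, -0.07510507]), 'dq': array([ 0.00075383, -0.00087858,  0.00028518, -0.00136997, -0.00119504,
       -0.0009054 ,  0.0004136 ]), 'joint_efforts': array([ 8.62881025e-04, -6.67851806e+01,  9.84879434e-01, -3.14460647e+01,
       -6.07503927e-02,  4.30649542e-02,  1.80182160e-04]), 'position': array([ 0.22795754, -0.5814063 ,  0.22594148]), 'ee_rot': array([-3.08542505e+00, -5.83296062e-01,  6.98161641e-04]), 'force': array([ 0.34933325, -0.04500327,  0.25250837]), 'ft_torque': array([ 0.04225539, -0.01445157, -0.00755935]), 'gripper_force': 0.0, 'width': 1.0014469796108407}
scene {'camera_matrix': array([[409.74471136,   0.        , 246.60046422],
       [  0.        , 409.74471136, 192.13038073],
       [  0.        ,   0.        ,   1.        ]]), 'k1': -0.049372479846777464, 'R': array([[ 0.49693436,  0.86778714, -0.00131145],
       [ 0.70347249, -0.40372429, -0.58492149],
       [-0.50811682,  0.28974502, -0.81108885]]), 't': array([-0.22561227, -0.28588869,  1.62600729])}
top {'camera_matrix': array([[421.5370477 ,   0.        , 255.32409912],
       [  0.        , 421.5370477 , 189.21870688],
       [  0.        ,   0.        ,   1.        ]]), 'k1': 0.0046543016139075025, 'R': array([[ 0.02409477, -0.99931738, -0.02800392],
       [-0.99804898, -0.02243137, -0.05826716],
       [ 0.05759922,  0.02935322, -0.99790817]]), 't': array([-0.02081799,  0.48835375,  1.18627364])}
wrist {'camera_matrix': array([[275.75754743,   0.        , 254.93544912],
       [  0.        , 275.75754743, 191.57846835],
       [  0.        ,   0.        ,   1.        ]]), 'k1': -0.0017390809694935812, 'R': array([[ 0.36485969, -0.93106112, -0.00161302],
       [-0.89326168, -0.35053462,  0.28144104],
       [-0.26260423, -0.10124565, -0.95957717]]), 't': array([-0.62391846, -0.03561982,  0.39093387])}
```

View pics/scene0.png

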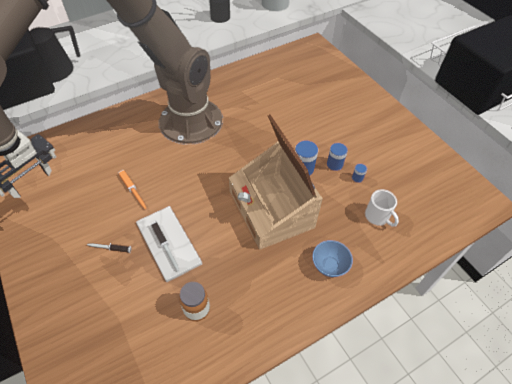

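View pics/top0.png

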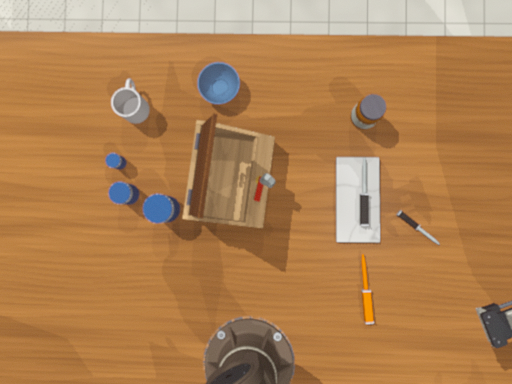

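Candidates (top view): tins are at (159,208) large, (123,193) middle, (115,160) small. Steels are at (364,210) black large on the board, (405,218) black small, (368,300) orange. I choose the middle tin at (123,193) and the black steel on the board, and check both in a close crop.

```bash
cat > h.py <<'E'
import numpy as np,cv2
from scipy.spatial.transform import Rotation as Ro
from cell import readout,cams,job
def ray(i,uv):
    uv=np.array(uv,float).reshape(-1,1,2);K=i["camera_matrix"]
    s=cv2.undistortPoints(uv,K,np.array([i["k1"],0,0,0,0.]))[:,0]
    d=np.c_[s,np.ones(len(s))]@i["R"];return -i["R"].T@i["t"],d
def onz(i,uv,z):
    c,d=ray(i,uv);z=np.broadcast_to(z,(len(d),));return c+d*((z-c[2])/d[:,2])[:,None]
def proj(i,X):
    q=np.atleast_2d(X)@i["R"].T+i["t"];s=q[:,:2]/q[:,2:];s=s*(1+i["k1"]*(s**2).sum(1))[:,None]
    return s@i["camera_matrix"][:2,:2].T+i["camera_matrix"][:2,2]
def tri(i1,p1,i2,p2):
    c1,d1=ray(i1,p1);c2,d2=ray(i2,p2);d1=d1[0];d2=d2[0]
    s=np.linalg.lstsq(np.c_[d1,-d2],c2-c1,rcond=None)[0];a=c1+s[0]*d1;b=c2+s[1]*d2
    return (a+b)/2,np.linalg.norm(a-b)
E
python3 - <<'E'
from h import *
a=cv2.imread("pics/top0.png");i=cams.camera_info("top")
f=lambda y0,y1,x0,x1,s:cv2.resize(a[y0:y1,x0:x1],None,fx=s,fy=s,interpolation=cv2.INTER_CUBIC)
o=np.zeros((560,800,3),np.uint8)
o[:560,:440]=f(105,245,180,290,4);o[:300,440:770]=f(150,250,335,445,3);o[310:535,440:680]=f(150,225,100,180,3)
cv2.imwrite("pics/c1.png",o)
h=cv2.cvtColor(a,cv2.COLOR_BGR2HSV)
m=cv2.inRange(h,(100,120,60),(125,255,255));n,l,st,ce=cv2.connectedComponentsWithStats(m)
for k in range(1,n):
    if st[k,4]>40: print(st[k],ce[k],onz(i,ce[k],.085)[0])
E
```

```text
[107 154  12  13 125] [112.456 159.976] [0.55535685 0.37813451 0.085     ]
[110 183  20  20 318] [119.21383648 192.37421384] [0.46781041 0.35585943 0.085     ]
[144 195  27  27 593] [157.12141653 208.08094435] [0.42789399 0.25127187 0.085     ]
```

View pics/c1.png

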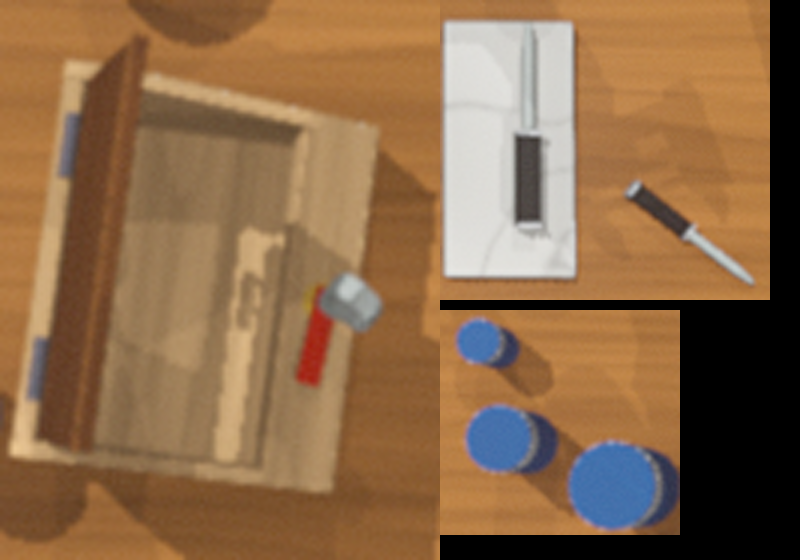

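The crop confirms the large black steel on the board (handle at about (362,208), tip up at (364,158)). The middle blue tin is at (120,193) and the chest's front corners are at (274.5,137) and (262.5,227.5). Next I compute the poses.

```bash
python3 - <<'E'
from h import *
T=cams.camera_info("top");S=cams.camera_info("scene")
F=onz(T,[(274.5,137),(262.5,227.5)],.075);B=onz(T,[(196.2,120.5),(182.5,218.7)],.180)
print("front",F,np.linalg.norm(F[0]-F[1]));print("back",B,np.linalg.norm(B[0]-B[1]),np.linalg.norm(F-B,axis=1))
ey=F[1]-F[0]+B[1]-B[0];ey/=np.linalg.norm(ey);ex=np.cross(ey,[0,0,1])
yaw=np.arctan2(ex[1],ex[0]);m=(F.mean(0)+B.mean(0))/2
print("yaw",np.degrees(yaw), "mid",m, "from front",F.mean(0)+.1*ex,"from back(82)",B.mean(0)-.1*ex)
print("lid edge corner A",tri(T,(214.5,114.5),S,(272,120)), "B",tri(T,(197,217),S,(313,190)))
# board corners z=.015
bd=np.array([(443,22),(574,22),(576,277),(444,277)])
q=lambda p:(np.array(p,float)-[440,0])/3+[335,150]
W=onz(T,q(bd),.015);print("board",W,W.mean(0))
st=onz(T,q([(514,134),(541,134),(515,224),(541,224),(529,24)]),.026);print("steel",st)
a=cv2.imread("pics/scene0.png");o=np.zeros((560,800,3),np.uint8)
f=lambda y0,y1,x0,x1,s:cv2.resize(a[y0:y1,x0:x1],None,fx=s,fy=s,interpolation=cv2.INTER_CUBIC)
o[:560,:480]=f(110,250,222,342,4);o[:300,480:780]=f(200,280,130,210,4)[:300,:300]
cv2.imwrite("pics/c2.png",o)
E
```

```text
front [[ 0.62848993 -0.05993785  0.075     ]
 [ 0.38262805 -0.03299948  0.075     ]] 0.2473332569115866
back [[0.6468548  0.13676885 0.18      ]
 [0.40265548 0.1626643  0.18      ]] 0.24556848219129396 [0.22373152 0.22295832]
yaw 83.84667123528045 mid [0.51515707 0.05162395 0.1275    ] from front [0.51627795 0.05295519 0.075     ] from back(82) [0.51403619 0.05029271 0.18      ]
lid edge corner A (array([0.57937531, 0.02651336, 0.48558926]), np.float64(0.05317523991902205)) B (array([ 0.43981878,  0.22549751, -0.10166818]), np.float64(0.12396537580443945))
board [[ 0.58452843 -0.2365553   0.015     ]
 [ 0.58700889 -0.35955284  0.015     ]
 [ 0.34760696 -0.36307576  0.015     ]
 [ 0.34438861 -0.24059984  0.015     ]] [ 0.46588322 -0.29994594  0.015     ]
steel [[ 0.47931363 -0.30197424  0.026     ]
 [ 0.47988457 -0.32693967  0.026     ]
 [ 0.39571337 -0.30370396  0.026     ]
 [ 0.3963126  -0.32764426  0.026     ]
 [ 0.58274403 -0.31490263  0.026     ]]
```

View pics/c2.png

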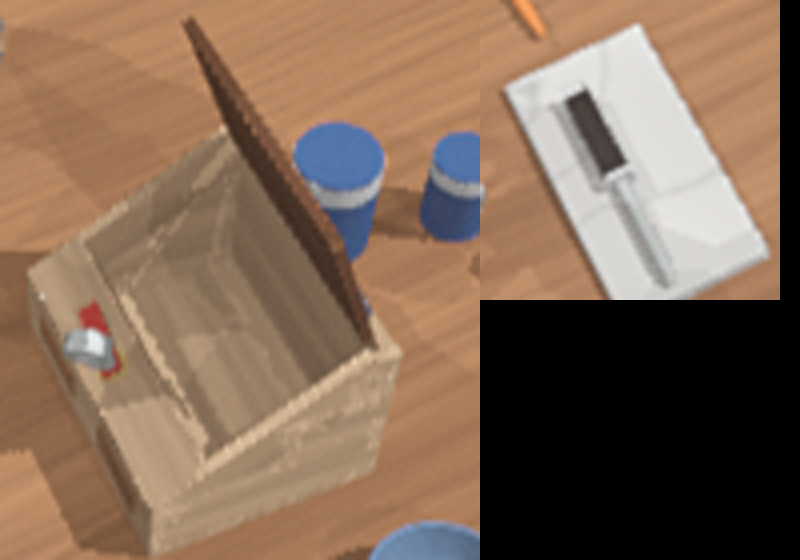

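```bash
cat >> h.py <<'E'
YAW=np.radians(83.85);CH=np.array([.5152,.0517,0]);RC=Ro.from_euler('z',YAW).as_matrix()
def c2w(p): return CH+RC@np.array(p,float)
def w2c(p): return RC.T@(np.array(p)-CH)
def delta(p,R):
    "row from now to TCP p, rotation matrix R"
    s=readout.observe();A=Ro.from_rotvec(s["ee_rot"])
    return np.round((A.inv()*Ro.from_matrix(R)).as_rotvec(),3).tolist(),np.round(A.inv().apply(p-s["position"])*100,2).tolist()
E
python3 - <<'E'
from h import *
T=cams.camera_info("top");S=cams.camera_info("scene")
p,e=tri(T,(203,217.5),S,(269,115));print(p,e,w2c(p))
for L in(1.65,1.75,1.85):
    a=np.radians(210)-L
    for y in(113,-113):
        X=c2w([.082+.149*np.cos(a),y/1000,.18+.149*np.sin(a)]);print(L,y,X,proj(T,X),proj(S,X))
t=np.array([.468,.356])
# pose pick candidate: tool y az -41, z tilted
az=np.radians(-41);tilt=np.radians(12)
y=np.array([np.cos(az),np.sin(az),0]);lean=np.array([np.cos(az-np.pi/2),np.sin(az-np.pi/2),0])
z=-(np.cos(tilt)*np.array([0,0,1])+np.sin(tilt)*lean);x=np.cross(y,z);print("x",x)
R=np.c_[x,y,z];print(delta(np.array([.468,.356,.20]),R))
i=T
a=cv2.imread("pics/top0.png")
E
```

```text
[0.41057062 0.0949789  0.32051755] 0.00902132789422369 [0.03182069 0.10866377 0.32051755]
1.65 113 [0.40477261 0.08164576 0.31452776] [[207.69765021 219.35997061]] [[262.41702224 117.10059639]]
1.65 -113 [0.62947195 0.05743399 0.31452776] [[222.04640048 115.34702811]] [[298.98325299 172.8699413 ]]
1.75 113 [0.40624572 0.09531701 0.3202507 ] [[200.90875089 218.54045018]] [[266.76877562 114.32635041]]
1.75 -113 [0.63094505 0.07110523 0.3202507 ] [[215.43168524 113.93622455]] [[303.87523793 169.84210378]]
1.85 113 [0.40777267 0.10948801 0.3245723 ] [[193.9195548  217.67386766]] [[271.26273346 111.85759181]]
1.85 -113 [0.632472   0.08527623 0.3245723 ] [[208.59834885 112.63715322]] [[308.88152292 167.08932205]]
x [0.64172257 0.73821737 0.20791169]
([0.049, 0.205, -0.48], [56.57, -78.52, 2.7])
```

```bash
cat >> h.py <<'E'
def frame(yaz,tilt):
    "tool y horizontal at azimuth yaz (deg), tool body leaning to yaz-90 by tilt (deg)"
    az=np.radians(yaz);t=np.radians(tilt)
    y=np.array([np.cos(az),np.sin(az),0]);l=np.array([np.sin(az),-np.cos(az),0])
    z=-(np.cos(t)*np.array([0,0,1])+np.sin(t)*l);return np.c_[np.cross(y,z),y,z]
E
python3 - <<'E'
from h import *
R=frame(-41,12)
for p in([.5,-.2,.46],[.4706,.359,.46]): print(delta(np.array(p),R))
E
```

```text
([0.049, 0.205, -0.48], [39.24, -25.62, -23.36])
([0.049, 0.205, -0.48], [56.91, -78.73, -23.3])
```

Emit:
{"method": "drive_tool", "body": {
  "commands": [
    [[0,0,0],[10,-6.5,-12],0.8],
    [[0.05,0.2,-0.48],[20,-13,-23],0.8],
    [[0.05,0.2,-0.48],[39,-25.5,-23],0.8],
    [[0.05,0.2,-0.48],[39,-25.5,-23],0.8],
    [[0.05,0.2,-0.48],[39,-25.5,-23],0.8],
    [[0.05,0.2,-0.48],[39,-25.5,-23],0.8],
    [[0.05,0.2,-0.48],[39,-25.5,-23],0.8],
    [[0.05,0.2,-0.48],[39,-25.5,-23],0.8],
    [[0.05,0.2,-0.48],[39,-25.5,-23],0.8],
    [[0.05,0.2,-0.48],[39,-25.5,-23],0.8],
    [[0.05,0.2,-0.48],[39,-25.5,-23],0.8],
    [[0.05,0.2,-0.48],[39,-25.5,-23],0.8],
    [[0.05,0.2,-0.48],[39,-25.5,-23],0.8],
    [[0.05,0.2,-0.48],[39,-25.5,-23],0.8]
  ],
  "newtons": 15
}}

```text
clock: 1.32
position: [0.5013, -0.196, 0.4591]
ee_rot: [-2.763, -1.275, -0.289]
force: [-1.2, -0.2, 0.7]
width: 0.899
gripper_force: 0.0
```

```bash
python3 - <<'E'
from h import *
s=readout.observe();print(s["joints"],s["position"])
print(delta(np.array([.4706,.359,.46]),frame(-41,12)))
E
```

```text
[ 0.67233179  0.18006303 -0.32642747  1.39552599 -0.13689893  1.50176166
 -0.34891636] [ 0.5013003  -0.1959801   0.45914279]
([-0.0, 0.002, 0.009], [39.39, -38.36, 8.14])
```

Emit:
{"method": "drive_tool", "body": {
  "commands": [
    [[0,0,0],[39.4,-38.3,8.1],0.8],
    [[0,0,0],[39.4,-38.3,8.1],0.8],
    [[0,0,0],[39.4,-38.3,8.1],0.8],
    [[0,0,0],[39.4,-38.3,8.1],0.8],
    [[0,0,0],[39.4,-38.3,8.1],0.8],
    [[0,0,0],[39.4,-38.3,8.1],0.8],
    [[0,0,0],[39.4,-38.3,8.1],0.8],
    [[0,0,0],[39.4,-38.3,8.1],0.8],
    [[0,0,0],[39.4,-38.3,8.1],0.8],
    [[0,0,0],[39.4,-38.3,8.1],0.8],
    [[0,0,0],[39.4,-38.3,8.1],0.8],
    [[0,0,0],[39.4,-38.3,8.1],0.8],
    [[0,0,0],[39.4,-38.3,8.1],0.8],
    [[0,0,0],[39.4,-38.3,8.1],0.8],
    [[0,0,0],[39.4,-38.3,8.1],0.8],
    [[0,0,0],[39.4,-38.3,8.1],0.8]
  ]
}}

```text
clock: 2.65
position: [0.4726, 0.3531, 0.4567]
ee_rot: [-2.768, -1.265, -0.281]
force: [-0.1, -0.1, -0.9]
width: 0.899
gripper_force: 0.0
```

```bash
python3 - <<'E'
from h import *
s=readout.observe();print(s["joints"],s["position"])
i=cams.camera_info("wrist");a=cams.get_image("wrist");cv2.imwrite("pics/w1.png",a)
h=cv2.cvtColor(a,cv2.COLOR_BGR2HSV)
m=cv2.inRange(h,(100,120,60),(125,255,255));n,l,st,ce=cv2.connectedComponentsWithStats(m)
for k in range(1,n):
    if st[k,4]>100: print(st[k],ce[k],onz(i,ce[k],.085)[0])
print(proj(i,[.468,.356,.085]))
for z in(.2,.057): print(delta(np.array([.4706,.359,z]),frame(-41,12)))
E
```

```text
[-0.12273053  0.23986032 -0.76601101  1.37606043  0.16697322  1.38815458
 -1.58449415] [0.47260387 0.3530981  0.45672051]
[267 139  18  19 271] [275.28413284 148.13284133] [0.55591399 0.3901762  0.085     ]
[238 176  29  29 651] [251.65898618 190.05529954] [0.46751266 0.35845196 0.085     ]
[255 230  38  26 846] [273.61465721 243.90780142] [0.42986485 0.24793488 0.085     ]
[[252.66068169 190.83156283]]
([-0.001, 0.007, -0.0], [-4.82, -0.65, 25.24])
([-0.001, 0.007, -0.0], [-7.71, -0.64, 39.25])
```

View pics/w1.png

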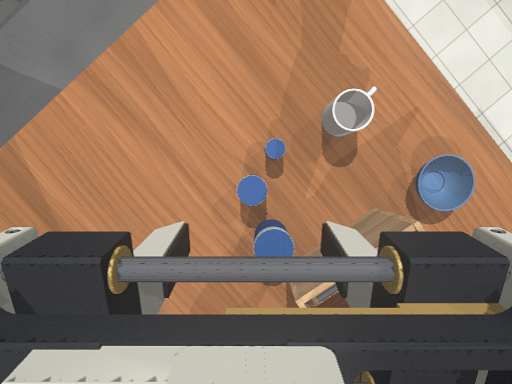

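The wrist view shows the middle tin at (252,190), agreeing with the top view within 2 mm. The fingers' line clears both neighbours, so I descend.

Emit:
{"method": "drive_tool", "body": {
  "commands": [
    [[0,0.007,0],[-4.8,-0.6,25.2],0.8],
    [[0,0.007,0],[-4.8,-0.6,25.2],0.8],
    [[0,0.007,0],[-4.8,-0.6,25.2],0.8],
    [[0,0.007,0],[-4.8,-0.6,25.2],0.8],
    [[0,0.007,0],[-4.8,-0.6,25.2],0.8],
    [[0,0.007,0],[-4.8,-0.6,25.2],0.8],
    [[0,0.007,0],[-4.8,-0.6,25.2],0.8],
    [[0,0.007,0],[-6,-0.6,31],0.8],
    [[0,0.007,0],[-6,-0.6,31],0.8],
    [[0,0.007,0],[-7,-0.6,36],0.8],
    [[0,0.007,0],[-7,-0.6,36],0.8],
    [[0,0.007,0],[-7.7,-0.6,39.2],0.8],
    [[0,0.007,0],[-7.7,-0.6,39.2],0.8],
    [[0,0.007,0],[-7.7,-0.6,39.2],0.0],
    [[0,0.007,0],[-7.7,-0.6,39.2],0.0],
    [[0,0.007,0],[-7.7,-0.6,39.2],0.0],
    [[0,0.007,0],[-7.7,-0.6,39.2],0.0]
  ]
}}

```text
clock: 4.12
position: [0.4718, 0.3608, 0.0603]
ee_rot: [-2.765, -1.26, -0.297]
force: [-0.4, 1.2, 1.4]
width: 0.66
gripper_force: 0.5
```

```bash
python3 - <<'E'
from h import *
s=readout.observe();print(s["joints"],s["position"],s["width"],s["gripper_force"])
R1=frame(-41,12);l=RC@np.array([0,0,1]);
R2=frame(np.degrees(YAW)-90,12)
g=c2w([0.0,0,0])
print(delta(np.array([.4706,.36,.46]),R1),delta(np.array([.4706,.36,.44]),R2))
E
```

```text
[-0.31820388  0.54968825 -0.55241261  1.98456643  0.54422255  0.51924663
 -1.9425672 ] [0.47184174 0.36078676 0.06032392] 0.6602028776426946 0.47700301045551896
([-0.0, -0.005, -0.0], [8.36, -0.05, -39.08]) ([0.128, -0.005, -0.595], [7.93, -0.05, -37.13])
```

Emit:
{"method": "drive_tool", "body": {
  "commands": [
    [[0,0,0],[0,0,0],-0.5],
    [[0,0,0],[0,0,0],-0.5],
    [[0,0,0],[0,0,0],-0.5],
    [[0,0,0],[0.8,0,-3.9],-0.5],
    [[0,0,0],[8.2,0,-38.5],-0.5],
    [[0,0,0],[8.2,0,-38.5],-0.5],
    [[0,0,0],[8.2,0,-38.5],-0.5],
    [[0,0,0],[8.2,0,-38.5],-0.5],
    [[0,0,0],[8.2,0,-38.5],-0.5],
    [[0,0,0],[8.2,0,-38.5],-0.5],
    [[0,0,0],[8.2,0,-38.5],-0.5],
    [[0,0,0],[8.2,0,-38.5],-0.5],
    [[0,0,0],[8.2,0,-38.5],-0.5],
    [[0,0,0],[8.2,0,-38.5],-0.5],
    [[0,0,0],[8.2,0,-38.5],-0.5]
  ],
  "newtons": 20
}}

```text
clock: 5.37
position: [0.4704, 0.3596, 0.4531]
ee_rot: [-2.765, -1.261, -0.296]
force: [0.5, 0.1, -2.1]
width: 0.644
gripper_force: 20.0
```

```bash
python3 - <<'E'
from h import *
s=readout.observe();print(s["joints"],s["position"],s["width"],s["gripper_force"])
R2=frame(np.degrees(YAW)-90,12)
# grasp point over chest(0,0): tcp = grasp + .019 z
o=.019*R2[:,2]*[1,1,0]
for c in([0,0],): print(delta(c2w([*c,.46])+o,R2), (c2w([*c,0])+o))
E
```

```text
[-0.11790455  0.2400791  -0.78546398  1.38950614  0.17563793  1.3675997
 -1.60272284] [0.47035284 0.35962612 0.4530549 ] 0.6442986501057526 19.992251285584643
([0.127, -0.004, -0.594], [-19.39, 23.35, -4.91]) [0.5156232  0.05562759 0.        ]
```

Emit:
{"method": "drive_tool", "body": {
  "commands": [
    [[0.127,-0.004,-0.594],[-19.4,23.3,-4.9],-0.5],
    [[0.127,-0.004,-0.594],[-19.4,23.3,-4.9],-0.5],
    [[0.127,-0.004,-0.594],[-19.4,23.3,-4.9],-0.5],
    [[0.127,-0.004,-0.594],[-19.4,23.3,-4.9],-0.5],
    [[0.127,-0.004,-0.594],[-19.4,23.3,-4.9],-0.5],
    [[0.127,-0.004,-0.594],[-19.4,23.3,-4.9],-0.5],
    [[0.127,-0.004,-0.594],[-19.4,23.3,-4.9],-0.5],
    [[0.127,-0.004,-0.594],[-19.4,23.3,-4.9],-0.5],
    [[0.127,-0.004,-0.594],[-19.4,23.3,-4.9],-0.5],
    [[0.127,-0.004,-0.594],[-19.4,23.3,-4.9],-0.5],
    [[0.127,-0.004,-0.594],[-19.4,23.3,-4.9],-0.5],
    [[0.127,-0.004,-0.594],[-19.4,23.3,-4.9],-0.5]
  ]
}}

```text
clock: 6.37
position: [0.5147, 0.0567, 0.4579]
ee_rot: [-2.225, -1.999, -0.229]
force: [1.0, 0.7, -2.4]
width: 0.646
gripper_force: 20.0
```

```bash
python3 - <<'E'
from h import *
s=readout.observe();print(s["joints"],s["position"],s["width"],s["gripper_force"])
R2=frame(np.degrees(YAW)-90,12);o=.019*R2[:,2]*[1,1,0]
for z in(.2,.074,.070): print(delta(c2w([0,0,z])+o,R2))
a=cams.get_image("scene");b=cams.get_image("top")
c=np.hstack([cv2.resize(a[60:260,180:380],None,fx=2,fy=2),cv2.resize(b[80:280,150:350],None,fx=2,fy=2)]);cv2.imwrite("pics/p1.png",c)
E
```

```text
[ 0.52896535  0.21852539 -0.7535723   1.39495459 -0.0498719   1.52435382
 -0.31405154] [0.51465332 0.05666446 0.45794834] 0.6455829368860989 19.992548109730706
([-0.003, 0.001, 0.0], [-5.42, 0.19, 25.22])
([-0.003, 0.001, 0.0], [-8.02, 0.24, 37.55])
([-0.003, 0.001, 0.0], [-8.1, 0.24, 37.94])
```

View pics/p1.png

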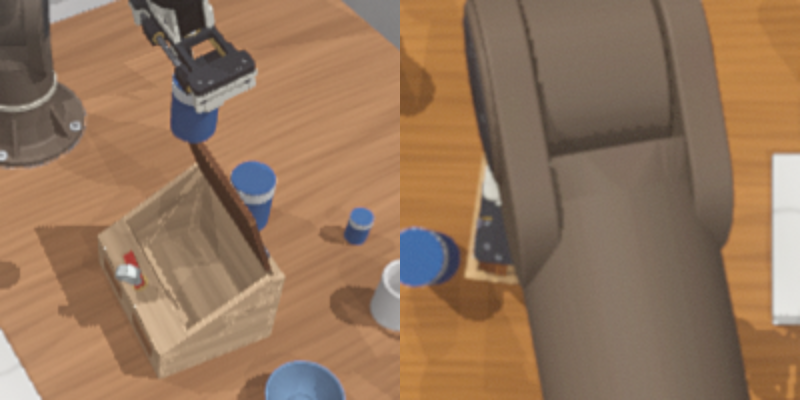

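Emit:
{"method": "drive_tool", "body": {
  "commands": [
    [[0,0,0],[-1,0,-0.2],-0.5],
    [[0,0,0],[-3,0.1,10],-0.5],
    [[0,0,0],[-3,0.1,10],-0.5],
    [[0,0,0],[-6.4,0.2,25],-0.5],
    [[0,0,0],[-6.4,0.2,25],-0.5],
    [[0,0,0],[-6.4,0.2,25],-0.5],
    [[0,0,0],[-6.4,0.2,25],-0.5],
    [[0,0,0],[-6.4,0.2,25],-0.5],
    [[0,0,0],[-6.4,0.2,25],-0.5],
    [[0,0,0],[-8,0.2,32.5],-0.5],
    [[0,0,0],[-8,0.2,32.5],-0.5],
    [[0,0,0],[-8.7,0.2,36],-0.5],
    [[0,0,0],[-8.7,0.2,36],-0.5],
    [[0,0,0],[-9,0.2,37.3],-0.5],
    [[0,0,0],[-9,0.2,37.3],-0.5],
    [[0,0,0],[-9,0.2,37.3],-0.5]
  ]
}}

```text
clock: 7.8
position: [0.5175, 0.0447, 0.0779]
ee_rot: [-2.229, -2.0, -0.234]
force: [-0.1, 0.6, -0.3]
width: 0.647
gripper_force: 20.0
```

```bash
python3 - <<'E'
from h import *
s=readout.observe();print(s["joints"],s["position"],w2c(s["position"]),s["force"],s["width"],s["gripper_force"])
E
```

```text
[ 0.43227171  0.5324351  -0.64210373  1.9833963   0.17268898  0.67239362
 -0.37266333] [0.51745769 0.04465338 0.07794277] [-0.00676419 -0.00299962  0.07794277] [-0.09410072  0.60806402 -0.2523657 ] 0.6471663737369371 19.992388745304197
```

Emit:
{"method": "drive_tool", "body": {
  "commands": [
    [[0,0,0],[-0.1,0,0.4],-0.5],
    [[0,0,0],[-0.15,0,0.7],-0.5],
    [[0,0,0],[-0.15,0,0.7],-0.5],
    [[0,0,0],[-0.15,0,0.7],-0.5]
  ]
}}

```text
clock: 8.13
position: [0.5169, 0.0442, 0.0696]
ee_rot: [-2.229, -2.0, -0.233]
force: [-0.6, -1.4, 5.4]
width: 0.647
gripper_force: 20.0
```

Emit:
{"method": "drive_tool", "body": {
  "commands": [
    [[0,0,0],[0,0,-0.1],0.5],
    [[0,0,0],[0,0,-0.1],0.7],
    [[0,0,0],[0,0,-0.1],0.9],
    [[0,0,0],[0,0,-0.1],0.9],
    [[0,0,0],[0,0,-0.1],0.9],
    [[0,0,0],[0.8,0,-3.8],0.9],
    [[0,0,0],[6.4,0,-30],0.9],
    [[0,0,0],[6.4,0,-30],0.9],
    [[0,0,0],[6.4,0,-30],0.9],
    [[0,0,0],[6.4,0,-30],0.9],
    [[0,0,0],[6.4,0,-30],0.9],
    [[0,0,0],[6.4,0,-30],0.9],
    [[0,0,0],[6.4,0,-30],0.9],
    [[0,0,0],[8.2,0,-38],0.9],
    [[0,0,0],[8.2,0,-38],0.9],
    [[0,0,0],[8.2,0,-38],0.9],
    [[0,0,0],[8.2,0,-38],-1],
    [[0,0,0],[8.2,0,-38],-1]
  ]
}}

```text
clock: 9.63
position: [0.5162, 0.0461, 0.4563]
ee_rot: [-2.227, -1.999, -0.23]
force: [-0.4, -0.3, -0.4]
width: 0.849
gripper_force: 0.0
```

```bash
python3 - <<'E'
from h import *
s=readout.observe();print(s["joints"],s["position"],w2c(s["position"]))
a=cams.get_image("scene");i=cams.camera_info("wrist");b=cams.get_image("wrist")
c=np.hstack([cv2.resize(a[90:260,200:360],(400,425)),cv2.resize(b,(400,300))[:,:].copy() if 0 else cv2.copyMakeBorder(cv2.resize(b,(400,300)),0,125,0,0,0)]);cv2.imwrite("pics/p2.png",c)
R2=frame(np.degrees(YAW)-90,0)
for p in([.12,0,.42],[.12,0,.30],[-.02,0,.22]): print(delta(c2w(p),R2))
E
```

```text
[ 0.54992582  0.22227198 -0.75705439  1.3951949  -0.04676668  1.52413966
 -0.29735755] [0.51618971 0.04610895 0.45632515] [-0.00545285 -0.00158299  0.45632515]
([-0.004, -0.207, -0.001], [11.57, -0.12, 6.06])
([-0.004, -0.207, -0.001], [9.1, -0.08, 17.8])
([-0.004, -0.207, -0.001], [-6.24, -0.04, 22.75])
```

View pics/p2.png

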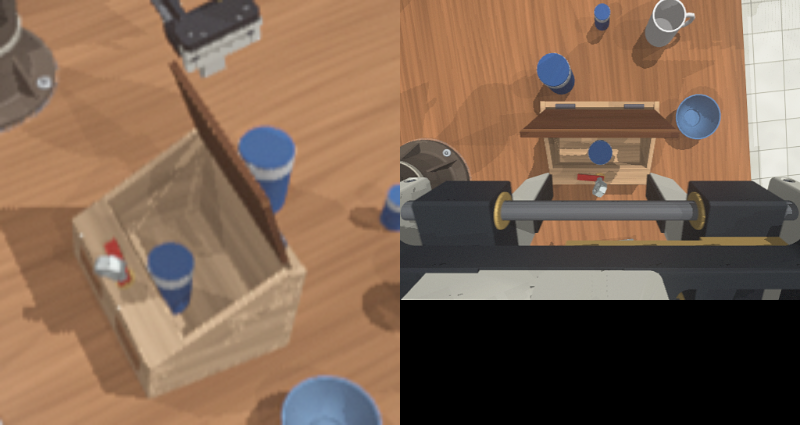

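The scene view shows the tin upright in the compartment, with the lid still open. Now I compute the lid sweep.

```bash
python3 - <<'E'
from h import *
R2=frame(np.degrees(YAW)-90,0);A=Ro.from_rotvec(readout.observe()["ee_rot"])
print(delta(c2w([.13,0,.45]),R2))
def tcp(L,press=.0,r=.12):
    a=np.radians(210-L);n=np.radians(120-L);n=np.array([np.cos(n),0,np.sin(n)])
    return c2w(np.array([.082,0,.18])+r*np.array([np.cos(a),0,np.sin(a)])+n*(.0095*abs(n[0])-press))
for L,p in[(125,0),(110,0),(99,0),(90,0),(80,0),(70,0),(60,0),(50,0),(40,0),(30,0),(20,0),(12,0),(5,0),(0,.002),(0,.006)]:
    d=delta(tcp(L,p),R2);print(L,d[1],tcp(L,p).round(3))
E
```

```text
([-0.004, -0.207, -0.001], [13.17, -0.14, 3.33])
125 [7.31, -0.07, 17.55] [0.526 0.153 0.299]
110 [4.24, -0.07, 16.8] [0.523 0.122 0.3  ]
99 [1.89, -0.07, 16.77] [0.52  0.099 0.295]
90 [-0.03, -0.07, 17.1] [0.518 0.081 0.288]
80 [-2.1, -0.06, 17.83] [0.516 0.062 0.277]
70 [-4.01, -0.05, 18.94] [0.515 0.046 0.262]
60 [-5.7, -0.04, 20.4] [0.513 0.032 0.244]
50 [-7.1, -0.04, 22.15] [0.512 0.022 0.224]
40 [-8.16, -0.03, 24.14] [0.511 0.016 0.202]
30 [-8.83, -0.02, 26.29] [0.511 0.014 0.18 ]
20 [-9.07, -0.01, 28.2] [0.511 0.015 0.161]
12 [-9.05, -0.0, 29.75] [0.512 0.019 0.146]
5 [-8.86, 0.0, 31.09] [0.512 0.023 0.133]
0 [-8.57, 0.0, 32.23] [0.513 0.029 0.122]
0 [-8.45, 0.01, 32.61] [0.513 0.031 0.119]
```

Emit:
{"method": "drive_tool", "body": {
  "commands": [
    [[0,-0.207,0],[13.2,-0.1,3.3],-1],
    [[0,-0.207,0],[13.2,-0.1,3.3],-1],
    [[0,-0.207,0],[13.2,-0.1,3.3],-1],
    [[0,-0.207,0],[13.2,-0.1,3.3],-1],
    [[0,-0.207,0],[13.2,-0.1,3.3],-1],
    [[0,-0.207,0],[7.3,-0.1,17.5],-1],
    [[0,-0.207,0],[7.3,-0.1,17.5],-1],
    [[0,-0.207,0],[7.3,-0.1,17.5],-1],
    [[0,-0.207,0],[7.3,-0.1,17.5],-1],
    [[0,-0.207,0],[7.3,-0.1,17.5],-1],
    [[0,-0.207,0],[4.2,-0.1,16.8],-1],
    [[0,-0.207,0],[1.9,-0.1,16.8],-1],
    [[0,-0.207,0],[0,-0.1,17.1],-1],
    [[0,-0.207,0],[-2.1,-0.1,17.8],-1]
  ]
}}

```text
clock: 10.9
position: [0.5177, 0.0633, 0.2804]
ee_rot: [-2.336, -2.099, -0.005]
force: [1.1, 2.6, 0.3]
width: 0.006
gripper_force: 1.2
```

```bash
python3 - <<'E'
from h import *
s=readout.observe();print(w2c(s["position"]),s["force"],s["width"],s["joints"])
E
```

```text
[ 0.01178948 -0.00125227  0.28041571] [1.0676647  2.59390363 0.34081446] 0.005750835444626537 [ 0.37427107  0.31998113 -0.77047166  1.69717648  0.23321179  1.21749675
 -0.55849761]
```

Emit:
{"method": "drive_tool", "body": {
  "commands": [
    [[0,0,0],[-1.6,0,1.5],-1],
    [[0,0,0],[-3.0,0,3.3],-1],
    [[0,0,0],[-4.0,0,5.3],-1],
    [[0,0,0],[-4.6,0,7.5],-1],
    [[0,0,0],[-4.8,0,9.7],-1],
    [[0,0,0],[-4.7,0,11.6],-1],
    [[0,0,0],[-4.3,0,13.1],-1],
    [[0,0,0],[-3.9,0,14.4],-1],
    [[0,0,0],[-3.3,0,15.5],-1],
    [[0,0,0],[-3.1,0,15.9],-1],
    [[0,0,0],[-3.1,0,15.9],-1]
  ]
}}

```text
clock: 11.82
position: [0.5143, 0.0298, 0.1222]
ee_rot: [2.337, 2.095, -0.005]
force: [-11.1, -12.9, 34.5]
width: 0.001
gripper_force: 18.4
```

Emit:
{"method": "drive_tool", "body": {
  "commands": [
    [[0,0,0],[-1,0,-4],-1],
    [[0,0,0],[-1,0,-20],-1],
    [[0,0,0],[-1,0,-20],-1],
    [[0,0,0],[-1,0,-20],-1],
    [[0,0,0],[-1,0,-20],0.2],
    [[0,0,0],[-1,0,-20],0.2]
  ]
}}

```text
clock: 12.32
position: [0.5157, 0.0238, 0.3276]
ee_rot: [2.333, 2.096, 0.014]
force: [-0.2, 0.7, 0.6]
width: 0.105
gripper_force: 0.0
```

```bash
python3 - <<'E'
from h import *
print(readout.observe()["joints"],readout.observe()["position"])
print(delta(np.array([.44,-.315,.3]),frame(-89.5,0)))
E
```

```text
[ 0.46349551  0.2710068  -0.77296607  1.63516498  0.19599805  1.30465673
 -0.44808809] [0.51571791 0.0237508  0.32755969]
([0.006, -0.01, 1.455], [-34.5, -3.94, 2.61])
```

Emit:
{"method": "drive_tool", "body": {
  "commands": [
    [[0,0,1.455],[-34.5,-3.9,2.6],0.2],
    [[0,0,1.455],[-34.5,-3.9,2.6],0.2],
    [[0,0,1.455],[-34.5,-3.9,2.6],0.2],
    [[0,0,1.455],[-34.5,-3.9,2.6],0.2],
    [[0,0,1.455],[-34.5,-3.9,2.6],0.2],
    [[0,0,1.455],[-34.5,-3.9,2.6],0.2],
    [[0,0,1.455],[-34.5,-3.9,2.6],0.2],
    [[0,0,1.455],[-34.5,-3.9,2.6],0.2],
    [[0,0,1.455],[-34.5,-3.9,2.6],0.2],
    [[0,0,1.455],[-34.5,-3.9,2.6],0.2],
    [[0,0,1.455],[-34.5,-3.9,2.6],0.2],
    [[0,0,1.455],[-34.5,-3.9,2.6],0.2],
    [[0,0,1.455],[-34.5,-3.9,2.6],0.2],
    [[0,0,1.455],[-34.5,-3.9,2.6],0.2]
  ]
}}

```text
clock: 13.48
position: [0.4373, -0.3167, 0.2937]
ee_rot: [-3.141, -0.018, 0.001]
force: [1.2, 0.5, -0.5]
width: 0.599
gripper_force: 0.0
```

```bash
python3 - <<'E'
from h import *
print(readout.observe()["joints"],readout.observe()["position"])
i=cams.camera_info("wrist");w=cams.get_image("wrist")
t=cams.get_image("top");s=cams.get_image("scene")
cv2.imwrite("pics/w2.png",w);cv2.imwrite("pics/t2.png",t);cv2.imwrite("pics/s2.png",s)
o=np.zeros((600,800,3),np.uint8);o[:384,:512]=w
o[:288,512:792]=cv2.resize(t[110:235,170:292],(280,288));o[290:590,512:792]=cv2.resize(s[110:240,222:343],(280,300))
o[390:590,:500]=cv2.resize(w[90:190,150:400],(500,200));cv2.imwrite("pics/p3.png",o)
print(proj(i,[[.438,-.315,.037],[.583,-.315,.026]]))
E
```

```text
[ 0.80225397  0.27424121 -0.35102512  1.65547044  0.09863341  1.23043257
 -1.12884553] [ 0.43725255 -0.31672657  0.29371587]
[[254.06020746 161.90843654]
 [255.17871159  58.76364926]]
```

View pics/p3.png

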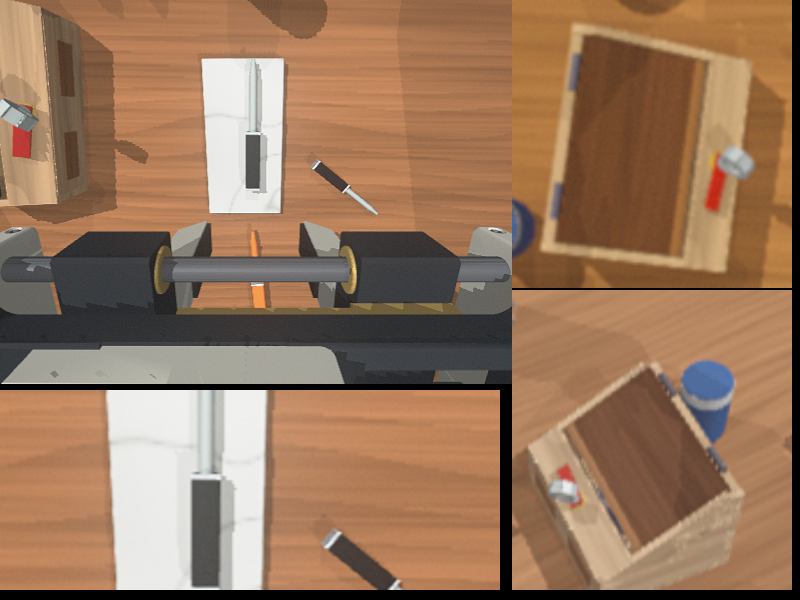

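The lid is shut in both views, and the eye is still near 0. In the wrist view the steel's handle is at (253,160) and its tip at (253,58), matching the estimate. Descend onto the handle.

Emit:
{"method": "drive_tool", "body": {
  "commands": [
    [[0,0,0],[0,-0.1,25],0.2],
    [[0,0,0],[0,-0.1,25],0.2],
    [[0,0,0],[0,-0.1,25],0.2],
    [[0,0,0],[0,-0.1,25],0.2],
    [[0,0,0],[0,-0.1,25],0.2],
    [[0,0,0],[0,-0.1,25],0.2],
    [[0,0,0],[0,-0.1,25],0.2],
    [[0,0,0],[0,-0.1,25],0.2],
    [[0,0,0],[0,-0.1,25],0.2]
  ]
}}

```text
clock: 14.38
position: [0.4375, -0.3164, 0.0451]
ee_rot: [-3.142, -0.014, -0.001]
force: [0.1, -0.2, 1.0]
width: 0.601
gripper_force: 0.0
```

Emit:
{"method": "drive_tool", "body": {
  "commands": [
    [[0,0,0],[0,-0.1,1.4],0.2],
    [[0,0,0],[0,-0.1,2.7],0.2],
    [[0,0,0],[0,-0.1,2.7],0.2],
    [[0,0,0],[0,-0.1,2.7],-0.3],
    [[0,0,0],[0,-0.1,2.7],-1],
    [[0,0,0],[0,-0.1,2.7],-1],
    [[0,0,0],[0,-0.1,2.7],-1],
    [[0,0,0],[0,-0.1,2.7],-1]
  ],
  "newtons": 50
}}

```text
clock: 15.05
position: [0.4365, -0.3152, 0.0169]
ee_rot: [-3.141, -0.012, 0.001]
force: [-0.5, 0.9, -0.1]
width: 0.286
gripper_force: 0.2
```

Emit:
{"method": "drive_tool", "body": {
  "commands": [
    [[0,0,0],[0,0,0],-1],
    [[0,0,0],[0,0,0],-1],
    [[0,0,0],[0,0,0],-1],
    [[0,0,0],[0,0,-4],-1],
    [[0,0,0],[0,0,-28],-1],
    [[0,0,0],[0,0,-28],-1],
    [[0,0,0],[0,0,-28],-1],
    [[0,0,0],[0,0,-28],-1],
    [[0,0,0],[0,0,-28],-1],
    [[0,0,0],[0,0,-28],-1],
    [[0,0,0],[0,0,-28],-1],
    [[0,0,0],[0,0,-28],-1]
  ]
}}

```text
clock: 16.05
position: [0.4371, -0.3155, 0.2976]
ee_rot: [3.141, 0.012, 0.002]
force: [0.2, 1.0, -3.2]
width: 0.234
gripper_force: 50.0
```

```bash
cat >> h.py <<'E'
E0=np.array([-.077,0,.075+.023*np.tan(np.pi/6)]);N=np.array([-.5,0,3**.5/2]);U=np.array([3**.5/2,0,.5]);V=np.array([0,1.,0])
HOLE=E0+.042*N
def rod(e):  # tip direction chest frame
    f=1.0472-e;return np.cos(f)*U+np.sin(f)*V
def tool_for(d,n=N):  # chest -> world tool frame, x along d, z=-n
    x=RC@d;z=-RC@n;z=z-x*(x@z);z/=np.linalg.norm(z);return np.c_[x,np.cross(z,x),z]
GX,GZ=.0015,-.009   # steel_grip in tool frame
def tcp_for(d,s,hole=HOLE,n=N):
    "TCP so that hole centre lies s ahead of steel_grip along the rod"
    R=tool_for(d,n);return c2w(hole)-R@np.array([s+GX,0,GZ]),R
E
python3 - <<'E'
from h import *
s=readout.observe();print(s["joints"],s["position"],s["width"],s["gripper_force"])
T=cams.camera_info("top");S=cams.camera_info("scene");I=cams.camera_info("wrist")
for nm,f,i in(("top","t2",T),("scene","s2",S)):
    a=cv2.imread(f"pics/{f}.png");h=cv2.cvtColor(a,cv2.COLOR_BGR2HSV)
    m=cv2.inRange(h,(0,150,80),(6,255,255))|cv2.inRange(h,(175,150,80),(180,255,255))
    n,l,st,ce=cv2.connectedComponentsWithStats(m);k=1+st[1:,4].argmax();p=np.argwhere(l==k)[:,::-1].astype(float)
    # cast on slope plane 5mm above the slope
    c,d=ray(i,p);n_=RC@N;P0=c2w(E0+.005*N);t=((P0-c)@n_)/(d@n_);X=c+d*t[:,None]
    q=np.array([w2c(x)-E0 for x in X]);uv=np.c_[q@U,q@V];mu=uv.mean(0);w,v=np.linalg.eigh(np.cov(uv.T));v=v[:,1]*np.sign(v[1,1])
    print(nm,len(p),"centre u,v",mu,"len",uv[:,1].min(),uv[:,1].max(),"e",np.arctan2(v[0],v[1]),np.arctan2(mu[0],mu[1]))
    print("hole px",proj(i,c2w(HOLE)),"loop top",proj(i,c2w(HOLE+.018*N)))
    # grey loop
    b=a.astype(int);hp=proj(i,c2w(HOLE))[0];yy,xx=np.mgrid[:384,:512]
    g=(h[...,1]<60)&(abs(xx-hp[0])<14)&(abs(yy-hp[1])<14);print("grey centroid",xx[g].mean(),yy[g].mean(),g.sum(),xx[g].min(),xx[g].max(),yy[g].min(),yy[g].max())
for e in(0.05,): 
    for ss in(.2,):
        p,R=tcp_for(rod(e),ss);print(p,R.round(2).tolist())
E
```

```text
[ 0.80746857  0.26973003 -0.35948608  1.65251234  0.09992032  1.23595957
 -1.13581931] [ 0.43711743 -0.3155212   0.29759995] 0.23377006570592673 49.99334514141083
top 97 centre u,v [0.00526468 0.0297634 ] len 0.0039481867363055055 0.052774917127662725 e 0.11427574647762763 0.175073613467343
hole px [[268.3062426  180.86232351]] loop top [[271.82830377 180.83876522]]
grey centroid 267.2894736842105 180.05263157894737 152 260 274 173 187
scene 25 centre u,v [0.01064422 0.04212977] len 0.025454318950093358 0.052138592611767474 e -0.28366812191681817 0.24747410618139315
hole px [[241.81446549 196.93143682]] loop top [[239.02767156 194.9459416 ]]
grey centroid 243.8090909090909 196.38181818181818 110 232 250 183 202
[ 0.66331509 -0.15354481  0.06218527] [[-0.78, 0.62, 0.05], [0.56, 0.67, 0.5], [0.27, 0.42, -0.87]]
```

```bash
cat >> h.py <<'E'
NT=np.array([-.26,0,.966])
E
python3 - <<'E'
from h import *
T=cams.camera_info("top");print("jar",onz(T,[(372,105)],.12),"bowl",onz(T,[(219,83)],.05))
for up in(.2,.12,0):
    p,R=tcp_for(rod(.12),.21,n=NT);p=p+[0,0,up];print(p.round(3),R.round(2).tolist(),delta(p,R))
for k in(66,150,250): print(k,(p-R[:,2]*k/1000).round(3),"corners",[(p-R[:,2]*k/1000+R@np.array([a*.037,b*.095,0])).round(3).tolist() for a in(-1,1) for b in(-1,1)])
E
```

```text
jar [[ 0.70902018 -0.31111853  0.12      ]] bowl [[0.78309497 0.09874298 0.05      ]]
[ 0.66  -0.17   0.253] [[-0.74, 0.67, -0.09], [0.6, 0.71, 0.36], [0.3, 0.21, -0.93]] ([0.273, 0.401, -2.38], [22.43, -14.39, 4.49])
[ 0.66  -0.17   0.173] [[-0.74, 0.67, -0.09], [0.6, 0.71, 0.36], [0.3, 0.21, -0.93]] ([0.273, 0.401, -2.38], [22.42, -14.4, 12.49])
[ 0.66  -0.17   0.053] [[-0.74, 0.67, -0.09], [0.6, 0.71, 0.36], [0.3, 0.21, -0.93]] ([0.273, 0.401, -2.38], [22.41, -14.41, 24.49])
66 [ 0.666 -0.193  0.114] corners [[0.63, -0.284, 0.083], [0.757, -0.148, 0.123], [0.575, -0.239, 0.105], [0.702, -0.103, 0.145]]
150 [ 0.673 -0.223  0.192] corners [[0.637, -0.313, 0.161], [0.764, -0.178, 0.201], [0.583, -0.269, 0.183], [0.71, -0.133, 0.223]]
250 [ 0.682 -0.259  0.285] corners [[0.646, -0.349, 0.254], [0.773, -0.213, 0.294], [0.591, -0.304, 0.277], [0.718, -0.169, 0.317]]
```

Emit:
{"method": "drive_tool", "body": {
  "commands": [
    [[0.273,0.401,-2.38],[22.4,-14.4,4.5],-1],
    [[0.273,0.401,-2.38],[22.4,-14.4,4.5],-1],
    [[0.273,0.401,-2.38],[22.4,-14.4,4.5],-1],
    [[0.273,0.401,-2.38],[22.4,-14.4,4.5],-1],
    [[0.273,0.401,-2.38],[22.4,-14.4,4.5],-1],
    [[0.273,0.401,-2.38],[22.4,-14.4,4.5],-1],
    [[0.273,0.401,-2.38],[22.4,-14.4,4.5],-1],
    [[0.273,0.401,-2.38],[22.4,-14.4,4.5],-1],
    [[0.273,0.401,-2.38],[22.4,-14.4,4.5],-1],
    [[0.273,0.401,-2.38],[22.4,-14.4,4.5],-1],
    [[0.273,0.401,-2.38],[22.4,-14.4,4.5],-1],
    [[0.273,0.401,-2.38],[22.4,-14.4,4.5],-1],
    [[0.273,0.401,-2.38],[22.4,-14.4,4.5],-1],
    [[0.273,0.401,-2.38],[22.4,-14.4,4.5],-1],
    [[0.273,0.401,-2.38],[22.4,-14.4,4.5],-1],
    [[0.273,0.401,-2.38],[22.4,-14.4,4.5],-1],
    [[0.273,0.401,-2.38],[22.4,-14.4,4.5],-1],
    [[0.273,0.401,-2.38],[22.4,-14.4,4.5],-1],
    [[0.273,0.401,-2.38],[22.4,-14.4,4.5],-1],
    [[0.273,0.401,-2.38],[22.4,-14.4,4.5],-1]
  ]
}}

```text
clock: 17.72
position: [0.6585, -0.1696, 0.2475]
ee_rot: [-1.006, -2.707, -0.454]
force: [0.9, 0.8, -1.9]
width: 0.239
gripper_force: 50.0
```

```bash
python3 - <<'E'
from h import *
s=readout.observe();print(s["joints"],s["position"],s["width"])
p,R=tcp_for(rod(.12),.21,n=NT);p=p+[0,0,.10];print(delta(p,R))
i=cams.camera_info("wrist");a=cams.get_image("wrist");cv2.imwrite("pics/w3.png",a)
A=Ro.from_rotvec(s["ee_rot"]).as_matrix()
print("hole",proj(i,c2w(HOLE)),"tip pred",proj(i,s["position"]+A@[.1465,0,-.009]))
E
```

```text
[ 0.78649765  0.84594261 -0.98638519  1.13335159  0.30396226  1.55172253
  0.80561742] [ 0.65851148 -0.16959066  0.24752253] 0.23910348249730237
([-0.002, -0.008, 0.005], [-3.06, -1.89, 8.76])
hole [[218.97617704  39.28429672]] tip pred [[255.26352637 -52.32303523]]
```

```bash
python3 - <<'E'
from h import *
a=cv2.imread("pics/w3.png");cv2.imwrite("pics/p4.png",cv2.resize(a[0:120,140:300],None,fx=5,fy=5,interpolation=cv2.INTER_CUBIC))
E
```

```text
(no output)
```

View pics/p4.png

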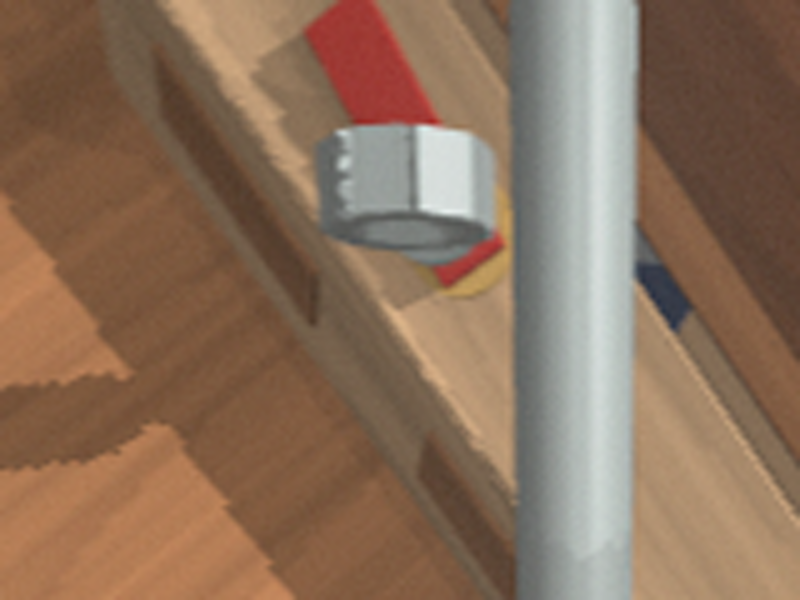

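The crop shows the loop spanning columns 318–497 and rows 123–265 of the crop, so its centre is near image pixel (221.4,38.4). The predicted pixel was (219,39.3), about 2 mm off. Its passage runs parallel to the blade, which is centred on column 255 as predicted.

```bash
python3 - <<'E'
from h import *
i=cams.camera_info("wrist");T=cams.camera_info("top")
p,e=tri(i,(221.4,38.4),T,(267.3,180.05));print("tri",p,e,"nominal",c2w(HOLE), w2c(p)-HOLE)
c,d=ray(i,[(221.4,38.4)]);d=d[0]/np.linalg.norm(d[0]);q=c2w(HOLE)-c;print("perp corr",(d*(q@d)-q))
E
cat >> h.py <<'E'
HOLE=w2c(c2w(HOLE)+[.0017,.0019,.0003])
E
python3 - <<'E'
from h import *
for up,s in((.05,.21),(0,.21),(0,.15),(0,.095)):
    p,R=tcp_for(rod(.12),s,n=NT);p=p+[0,0,up];print(p,delta(p,R))
E
```

```text
tri [ 0.50638287 -0.04332728  0.12620765] 0.0006744468910575568 nominal [ 0.50470109 -0.04573599  0.12465212] [ 0.00257503 -0.00141405  0.00155552]
perp corr [0.00114672 0.00253851 0.00076049]
[ 0.6603517  -0.16993872  0.10282023] ([-0.002, -0.008, 0.006], [-4.6, -2.96, 13.38])
[ 0.6603517  -0.16993872  0.05282023] ([-0.002, -0.008, 0.006], [-6.13, -4.01, 18.03])
[ 0.61597182 -0.13379534  0.07082252] ([-0.002, -0.008, 0.006], [-0.13, -3.98, 18.08])
[ 0.57529026 -0.10066391  0.08732461] ([-0.002, -0.008, 0.006], [5.37, -3.94, 18.12])
```

Emit:
{"method": "drive_tool", "body": {
  "commands": [
    [[0,-0.008,0.006],[-4.6,-2.9,13.3],-1],
    [[0,-0.008,0.006],[-4.6,-2.9,13.3],-1],
    [[0,-0.008,0.006],[-4.6,-2.9,13.3],-1],
    [[0,-0.008,0.006],[-4.6,-2.9,13.3],-1],
    [[0,-0.008,0.006],[-4.6,-2.9,13.3],-1],
    [[0,-0.008,0.006],[-6.1,-4.0,17.9],-1],
    [[0,-0.008,0.006],[-6.1,-4.0,17.9],-1],
    [[0,-0.008,0.006],[-6.1,-4.0,17.9],-1],
    [[0,-0.008,0.006],[-6.1,-4.0,17.9],-1]
  ]
}}

```text
clock: 18.52
position: [0.6619, -0.1703, 0.0591]
ee_rot: [-1.029, -2.71, -0.452]
force: [1.2, 0.8, -1.0]
width: 0.235
gripper_force: 50.0
```

```bash
sed -i 's/.0017,.0019,.0003/.0017,.0022,.0011/' h.py; python3 - <<'E'
from h import *
s=readout.observe();print(s["joints"],s["position"],s["width"])
for ss in(.21,.15,.095):
    p,R=tcp_for(rod(.12),ss,n=NT);print(delta(p,R))
A=Ro.from_rotvec(s["ee_rot"]).as_matrix();print("hole in grip frame",A.T@(c2w(HOLE)-s["position"])-[GX,0,GZ])
E
```

```text
[ 0.79423067  1.00333459 -0.9187087   1.32534568  0.41017646  1.24079316
  0.80041816] [ 0.66192308 -0.17025281  0.05905238] 0.23462150319211494
([0.001, 0.005, -0.007], [-0.05, -0.21, 0.6])
([0.001, 0.005, -0.007], [5.95, -0.26, 0.58])
([0.001, 0.005, -0.007], [11.45, -0.3, 0.55])
hole in grip frame [ 0.20986157 -0.00075529  0.00466225]
```

Emit:
{"method": "drive_tool", "body": {
  "commands": [
    [[0,0,0],[0,-0.1,0.4],-1],
    [[0,0,0],[0,-0.1,0.4],-1],
    [[0,0,0],[0,-0.1,0.4],-1]
  ]
}}

```text
clock: 18.77
position: [0.6612, -0.1699, 0.0552]
ee_rot: [-1.029, -2.712, -0.451]
force: [-1.0, 0.5, -1.6]
width: 0.234
gripper_force: 50.0
```

```bash
cat > g.py <<'E'
from h import *
s=readout.observe();A=Ro.from_rotvec(s["ee_rot"]).as_matrix();print(s["position"],s["force"],"hole in grip frame",(A.T@(c2w(HOLE)-s["position"])-[GX,0,GZ]).round(4))
E
python3 g.py;  python3 - <<'E'
from h import *
for ss in(.15,.095):
    p,R=tcp_for(rod(.12),ss,n=NT);print(delta(p,R))
E
```

```text
[ 0.66123145 -0.16990607  0.05524153] [-0.96075973  0.50093133 -1.55022718] hole in grip frame [0.2103 0.0005 0.0005]
([0.001, 0.007, -0.006], [5.99, -0.15, 0.19])
([0.001, 0.007, -0.006], [11.49, -0.19, 0.16])
```

Emit:
{"method": "drive_tool", "body": {
  "commands": [
    [[0,0,0],[3,0,0],-1],
    [[0,0,0],[5.5,0,0],-1],
    [[0,0,0],[5.5,0,0],-1],
    [[0,0,0],[5.5,0,0],-1],
    [[0,0,0],[5.5,0,0],-1]
  ]
}}

```text
clock: 19.18
position: [0.6208, -0.1371, 0.0707]
ee_rot: [-1.03, -2.712, -0.45]
force: [0.5, -0.2, -1.6]
width: 0.24
gripper_force: 50.0
```

```bash
python3 g.py; python3 - <<'E'
from h import *
o=np.zeros((600,800,3),np.uint8)
S=cams.get_image("scene");T=cams.get_image("top")
o[:,:400]=cv2.resize(S[140:260,205:285],(400,600),interpolation=cv2.INTER_CUBIC);o[:,400:]=cv2.resize(T[120:240,230:310],(400,600),interpolation=cv2.INTER_CUBIC)
cv2.imwrite("pics/p5.png",o)
E
```

```text
[ 0.62080648 -0.13713388  0.07074496] [ 0.45782172 -0.18163032 -1.630188  ] hole in grip frame [1.56e-01 1.00e-03 1.00e-04]
```

Emit:
{"method": "drive_tool", "body": {
  "commands": [
    [[0,0,0],[1.2,0.05,0],-1],
    [[0,0,0],[2.4,0.1,0],-1],
    [[0,0,0],[3.2,0.1,0],-1],
    [[0,0,0],[3.2,0.1,0],-1]
  ]
}}

```text
clock: 19.62
position: [0.5968, -0.1152, 0.0803]
ee_rot: [-1.027, -2.711, -0.451]
force: [-0.2, 0.1, -2.4]
width: 0.238
gripper_force: 50.0
```

```bash
python3 g.py
```

```text
[ 0.59679133 -0.11521967  0.08030325] [-0.16250199  0.12215717 -2.39443361] hole in grip frame [ 0.1221 -0.0002 -0.0004]
```

Emit:
{"method": "drive_tool", "body": {
  "commands": [
    [[0,0,0],[1.2,0,0],-1],
    [[0,0,0],[2.6,0,0],-1],
    [[0,0,0],[2.6,0,0],-1],
    [[0,0,0],[2.6,0,0],-1]
  ]
}}

```text
clock: 19.95
position: [0.5787, -0.1008, 0.0876]
ee_rot: [-1.029, -2.712, -0.45]
force: [-0.2, 0.2, -3.0]
width: 0.233
gripper_force: 50.0
```

```bash
python3 g.py; python3 - <<'E'
from h import *
print(readout.observe()["joints"])
i=cams.camera_info("wrist");w=cams.get_image("wrist");S=cams.get_image("scene");T=cams.get_image("top")
o=np.zeros((600,800,3),np.uint8)
o[:300,:400]=cv2.resize(S[150:240,200:320],(400,300),interpolation=cv2.INTER_CUBIC);o[:300,400:]=cv2.resize(T[135:225,220:340],(400,300),interpolation=cv2.INTER_CUBIC)
o[300:,:400]=cv2.resize(w,(400,300));o[300:,400:]=cv2.resize(w[0:120,175:335],(400,300));cv2.imwrite("pics/p6.png",o)
for e in(.35,.6,.85,1.1,1.35,1.6,1.85,2.05):
    p,R=tcp_for(rod(e),.095,n=NT);print(e,p.round(3),delta(p,R))
E
```

```text
[ 0.57867239 -0.10084702  0.08756395] [-0.21711355  0.19563412 -2.96739963] hole in grip frame [ 0.0979  0.0001 -0.0004]
[ 0.85695109  0.86139741 -0.98043667  1.61176979  0.36728103  1.10256482
  0.70069418]
0.35 [ 0.559 -0.112  0.079] ([-0.039, 0.049, 0.218], [0.58, -2.31, 0.49])
0.6 [ 0.538 -0.121  0.073] ([-0.091, 0.083, 0.466], [1.42, -4.46, 0.95])
0.85 [ 0.515 -0.125  0.07 ] ([-0.148, 0.101, 0.717], [2.76, -6.35, 1.34])
1.1 [ 0.491 -0.124  0.069] ([-0.202, 0.102, 0.97], [4.52, -7.87, 1.65])
1.35 [ 0.469 -0.118  0.071] ([-0.248, 0.086, 1.224], [6.61, -8.93, 1.86])
1.6 [ 0.448 -0.107  0.076] ([-0.278, 0.058, 1.478], [8.9, -9.46, 1.95])
1.85 [ 0.431 -0.093  0.083] ([-0.289, 0.023, 1.732], [11.26, -9.44, 1.92])
2.05 [ 0.42  -0.079  0.09 ] ([-0.282, -0.006, 1.934], [13.11, -9.01, 1.81])
```

View pics/p6.png

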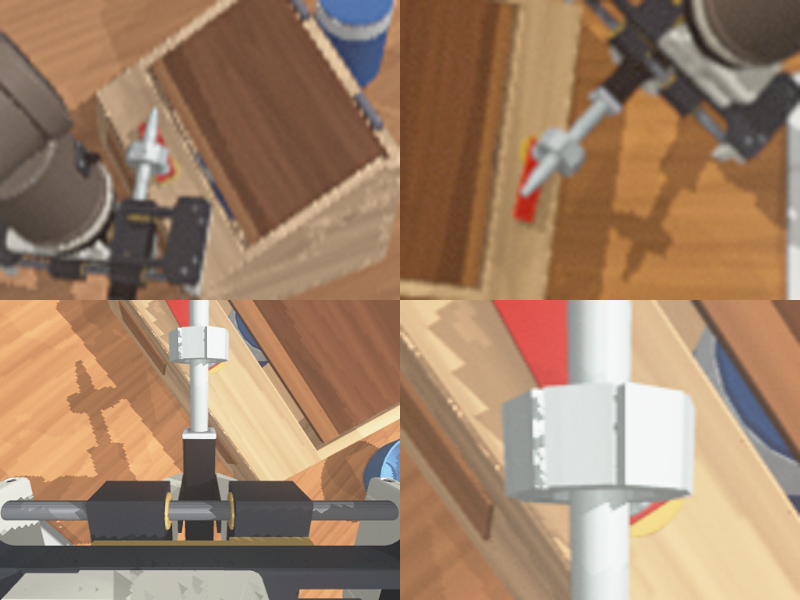

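The blade is through the loop in all three views, with about 45 mm showing beyond it, and the lid is shut. Now I compute fine steps for the turn.

```bash
python3 - <<'E'
from h import *
for k in range(1,17):
    e=.12+.11*k;p,R=tcp_for(rod(e),.097,n=NT);a,b=delta(p,R);print([[round(x,2) for x in a],[round(x,1) for x in b],-1],end=", ")
E
```

```text
[[-0.02, 0.03, 0.1], [0.2, -1.2, 0.3], -1], [[-0.04, 0.05, 0.21], [0.4, -2.3, 0.5], -1], [[-0.06, 0.07, 0.32], [0.7, -3.3, 0.7], -1], [[-0.08, 0.08, 0.43], [1.1, -4.2, 0.9], -1], [[-0.11, 0.09, 0.54], [1.6, -5.1, 1.1], -1], [[-0.13, 0.1, 0.65], [2.2, -6.0, 1.3], -1], [[-0.16, 0.1, 0.76], [2.9, -6.8, 1.4], -1], [[-0.18, 0.1, 0.87], [3.6, -7.5, 1.6], -1], [[-0.2, 0.1, 0.98], [4.5, -8.1, 1.7], -1], [[-0.23, 0.1, 1.09], [5.4, -8.6, 1.8], -1], [[-0.24, 0.09, 1.2], [6.4, -9.0, 1.9], -1], [[-0.26, 0.08, 1.32], [7.4, -9.4, 1.9], -1], [[-0.27, 0.06, 1.43], [8.4, -9.6, 2.0], -1], [[-0.28, 0.05, 1.54], [9.5, -9.7, 2.0], -1], [[-0.29, 0.03, 1.65], [10.5, -9.7, 2.0], -1], [[-0.29, 0.02, 1.76], [11.6, -9.6, 1.9], -1],
```

Emit:
{"method": "drive_tool", "body": {
  "commands": [
    [[-0.02,0.03,0.1],[0.2,-1.2,0.3],-1],
    [[-0.04,0.05,0.21],[0.4,-2.3,0.5],-1],
    [[-0.06,0.07,0.32],[0.7,-3.3,0.7],-1],
    [[-0.08,0.08,0.43],[1.1,-4.2,0.9],-1],
    [[-0.11,0.09,0.54],[1.6,-5.1,1.1],-1],
    [[-0.13,0.1,0.65],[2.2,-6.0,1.3],-1],
    [[-0.16,0.1,0.76],[2.9,-6.8,1.4],-1],
    [[-0.16,0.1,0.76],[2.9,-6.8,1.4],-1]
  ]
}}

```text
clock: 20.77
position: [0.5096, -0.1278, 0.0683]
ee_rot: [-1.895, -1.989, -0.545]
force: [7.7, 0.7, -3.1]
width: 0.233
gripper_force: 50.2
```

```bash
python3 g.py; cat > tongue.py <<'E'
from h import *
for nm in("top","scene"):
    i=cams.camera_info(nm);a=cams.get_image(nm);h=cv2.cvtColor(a,cv2.COLOR_BGR2HSV)
    m=cv2.inRange(h,(0,150,80),(6,255,255))|cv2.inRange(h,(175,150,80),(180,255,255))
    p=np.argwhere(m)[:,::-1].astype(float);hp=proj(i,c2w(E0))[0];p=p[np.linalg.norm(p-hp,axis=1)<40]
    if len(p)<5: print(nm,"hidden");continue
    c,d=ray(i,p);n_=RC@N;P0=c2w(E0+.005*N);t=((P0-c)@n_)/(d@n_);X=c+d*t[:,None]
    q=np.array([w2c(x)-E0 for x in X]);u,v=(q@U-.002),(q@V+.001);r=np.hypot(u,v)
    f=r>.02;print(nm,len(p),"rmax",r.max(),"e far px",np.median(np.arctan2(u[f],v[f])) if f.any() else None)
E
python3 tongue.py
```

```text
[ 0.50957246 -0.12775992  0.06834434] [ 7.69092304  0.72768962 -3.12789859] hole in grip frame [0.1001 0.0024 0.0007]
top 101 rmax 0.05430440370458145 e far px 0.3402140610032026
scene 26 rmax 0.05472233061028152 e far px 0.39675006683332537
```

```bash
python3 - <<'E'
from h import *
for k in range(8,18):
    e=.12+.11*k;p,R=tcp_for(rod(e),.097,n=NT);a,b=delta(p,R);print([[round(x,2) for x in a],[round(x,1) for x in b],-1],end=", ")
E
```

```text
[[-0.02, 0.01, 0.11], [0.1, -1.1, 0.1], -1], [[-0.05, 0.01, 0.22], [0.3, -2.1, 0.2], -1], [[-0.08, 0.0, 0.33], [0.6, -3.1, 0.2], -1], [[-0.11, -0.01, 0.44], [1.0, -4.1, 0.3], -1], [[-0.13, -0.01, 0.55], [1.5, -5.1, 0.3], -1], [[-0.16, -0.03, 0.66], [2.1, -6.0, 0.3], -1], [[-0.18, -0.04, 0.77], [2.8, -6.8, 0.3], -1], [[-0.2, -0.06, 0.88], [3.5, -7.5, 0.4], -1], [[-0.21, -0.08, 0.99], [4.4, -8.1, 0.4], -1], [[-0.22, -0.09, 1.1], [5.3, -8.7, 0.4], -1],
```

Emit:
{"method": "drive_tool", "body": {
  "commands": [
    [[-0.02,0.01,0.11],[0.1,-1.1,0.1],-1],
    [[-0.05,0.01,0.22],[0.3,-2.1,0.2],-1],
    [[-0.08,0.0,0.33],[0.6,-3.1,0.2],-1],
    [[-0.11,-0.01,0.44],[1.0,-4.1,0.3],-1],
    [[-0.13,-0.01,0.55],[1.5,-5.1,0.3],-1],
    [[-0.16,-0.03,0.66],[2.1,-6.0,0.3],-1],
    [[-0.18,-0.04,0.77],[2.8,-6.8,0.3],-1],
    [[-0.2,-0.06,0.88],[3.5,-7.5,0.4],-1],
    [[-0.2,-0.06,0.88],[3.5,-7.5,0.4],-1]
  ]
}}

```text
clock: 21.62
position: [0.4337, -0.0965, 0.0805]
ee_rot: [-2.64, -0.969, -0.428]
force: [6.4, -1.1, -4.2]
width: 0.235
gripper_force: 50.1
```

```bash
python3 g.py;python3 tongue.py; python3 -c "
from h import *
print(readout.observe()['joints'])
A=Ro.from_rotvec(readout.observe()['ee_rot']).as_matrix();x=RC.T@A[:,0];print('rod e',1.0472-np.arctan2(x@V,x@U),'elev off plane',x@N)
for k in range(16,20):
    e=.12+.11*k;p,R=tcp_for(rod(e),.097,n=NT);a,b=delta(p,R);print(e,[[round(x,2) for x in a],[round(x,1) for x in b],-1],end=', ')
"
```

```text
[ 0.4336638  -0.09654021  0.08047455] [ 6.43639406 -1.07111815 -4.22920947] hole in grip frame [0.0988 0.0017 0.0001]
top 108 rmax 0.056489207099809154 e far px 1.244306320353998
scene 57 rmax 0.05962250445854882 e far px 1.2589084026034696
[ 0.99998217  0.50372438 -0.71608203  2.1598843  -0.19143968  0.56088986
 -0.34417441]
rod e 1.7644487969038956 elev off plane -0.0013800664919451282
1.88 [[-0.02, -0.02, 0.11], [-0.1, -0.9, -0.2], -1], 1.9900000000000002 [[-0.04, -0.04, 0.22], [0.1, -2.0, -0.4], -1], 2.1 [[-0.05, -0.07, 0.33], [0.4, -3.0, -0.6], -1], 2.21 [[-0.06, -0.09, 0.44], [0.8, -4.0, -0.8], -1],
```

Emit:
{"method": "drive_tool", "body": {
  "commands": [
    [[-0.02,-0.02,0.11],[-0.1,-0.9,-0.2],-1],
    [[-0.04,-0.04,0.22],[0.1,-2.0,-0.4],-1],
    [[-0.05,-0.055,0.28],[0.25,-2.6,-0.5],-1],
    [[-0.05,-0.055,0.28],[0.25,-2.6,-0.5],-1],
    [[-0.05,-0.055,0.28],[0.25,-2.6,-0.5],-1],
    [[-0.05,-0.055,0.28],[0.25,-2.6,-0.5],-1]
  ]
}}

```text
clock: 22.22
position: [0.4176, -0.0785, 0.0892]
ee_rot: [-2.783, -0.603, -0.318]
force: [1.8, 2.4, -1.8]
width: 0.235
gripper_force: 50.0
```

```bash
python3 g.py;python3 tongue.py; python3 -c "
from h import *
print(readout.observe()['joints'])
A=Ro.from_rotvec(readout.observe()['ee_rot']).as_matrix();x=RC.T@A[:,0];print('rod e',1.0472-np.arctan2(x@V,x@U))
for e,s in((1.571,.097),(1.571,.2)):
    p,R=tcp_for(rod(e),s,n=NT);print(p,delta(p,R))
"
```

```text
[ 0.41755816 -0.07850842  0.08920782] [ 1.79198793  2.43394033 -1.7756743 ] hole in grip frame [ 0.1003 -0.0003 -0.0007]
top 108 rmax 0.056374150631851555 e far px 1.5036296400056632
scene 66 rmax 0.05940096549325601 e far px 1.5038032233789482
[ 0.85568806  0.39635781 -0.60993195  2.21897872 -0.2448091   0.54341848
 -0.64953508]
rod e 2.054231414572391
[ 0.44925138 -0.11008743  0.0739819 ] ([0.09, 0.084, -0.476], [1.28, 4.47, 0.94])
[ 0.38975495 -0.18136471  0.02938677] ([0.09, 0.084, -0.476], [-7.85, 9.14, 1.99])
```

```bash
python3 - <<'E'
from h import *
for e,s in((1.95,.1),(1.84,.1),(1.73,.1),(1.62,.1),(1.54,.1),(1.54,.1),(1.54,.125),(1.54,.15),(1.54,.175),(1.54,.175)):
    p,R=tcp_for(rod(e),s,n=NT);a,b=delta(p,R);print([[round(x,2) for x in a],[round(x,1) for x in b],-1],end=", ")
E
```

```text
[[0.02, 0.02, -0.1], [-0.1, 1.1, 0.2], -1], [[0.04, 0.04, -0.21], [0.1, 2.2, 0.4], -1], [[0.06, 0.06, -0.32], [0.4, 3.2, 0.6], -1], [[0.08, 0.08, -0.43], [0.8, 4.2, 0.9], -1], [[0.1, 0.09, -0.51], [1.2, 4.9, 1.0], -1], [[0.1, 0.09, -0.51], [1.2, 4.9, 1.0], -1], [[0.1, 0.09, -0.51], [-1.0, 6.1, 1.3], -1], [[0.1, 0.09, -0.51], [-3.2, 7.3, 1.6], -1], [[0.1, 0.09, -0.51], [-5.4, 8.5, 1.8], -1], [[0.1, 0.09, -0.51], [-5.4, 8.5, 1.8], -1],
```

Emit:
{"method": "drive_tool", "body": {
  "commands": [
    [[0.02,0.02,-0.1],[-0.1,1.1,0.2],-1],
    [[0.04,0.04,-0.21],[0.1,2.2,0.4],-1],
    [[0.06,0.06,-0.32],[0.4,3.2,0.6],-1],
    [[0.08,0.08,-0.43],[0.8,4.2,0.9],-1],
    [[0.1,0.09,-0.51],[1.2,4.9,1.0],-1],
    [[0.1,0.09,-0.51],[1.2,4.9,1.0],-1],
    [[0.1,0.09,-0.51],[1.2,4.9,1.0],-1]
  ]
}}

```text
clock: 22.9
position: [0.4498, -0.1149, 0.0719]
ee_rot: [-2.473, -1.253, -0.494]
force: [-0.3, 0.9, -2.5]
width: 0.232
gripper_force: 50.0
```

```bash
python3 g.py;python3 tongue.py; python3 -c "
from h import *
print(readout.observe()['joints'])
A=Ro.from_rotvec(readout.observe()['ee_rot']).as_matrix();x=RC.T@A[:,0];print('rod e',1.0472-np.arctan2(x@V,x@U))
"
```

```text
[ 0.44975468 -0.1149211   0.07192643] [-0.34565191  0.93237934 -2.48536522] hole in grip frame [ 0.104  -0.0008  0.0011]
top 107 rmax 0.056374150631851555 e far px 1.5066698379860992
scene 56 rmax 0.05965328145299443 e far px 1.5356637970586828
[ 1.06748582  0.60067841 -0.76746047  2.08069492 -0.12552772  0.62847608
 -0.13781258]
rod e 1.5416992524048898
```

Eye holds at about 1.5 and the blade is free in the loop. Now I draw it out along tool -x.

Emit:
{"method": "drive_tool", "body": {
  "commands": [
    [[0,0,0],[-2,0,0],-1],
    [[0,0,0],[-4,0,0],-1],
    [[0,0,0],[-6,0,0],-1],
    [[0,0,0],[-7.4,0,0],-1],
    [[0,0,0],[-7.4,0,0],-1],
    [[0,0,0],[-7.4,0,0],-1]
  ]
}}

```text
clock: 23.5
position: [0.4088, -0.1665, 0.04]
ee_rot: [-2.473, -1.257, -0.493]
force: [0.5, 0.4, -2.1]
width: 0.233
gripper_force: 50.0
```

```bash
python3 g.py;python3 tongue.py; python3 -c "
from h import *
print(readout.observe()['joints'])
p=readout.observe()['position'];A=Ro.from_rotvec(readout.observe()['ee_rot'])
print('up 20cm', A.inv().apply([0,0,20.]), A.inv().apply([0,-5.,20.]))
"
```

```text
[ 0.40875344 -0.16645142  0.03996098] [ 0.48454643  0.40924698 -2.09890782] hole in grip frame [1.772e-01 1.000e-04 1.200e-03]
top 105 rmax 0.05683433446432025 e far px 1.5036296400056632
scene 72 rmax 0.05965328145299443 e far px 1.5011442697147683
[ 1.17859062  0.65754313 -0.73866818  2.09628762 -0.07683182  0.62130141
 -0.02973828]
up 20cm [  8.83781469  -2.52423473 -17.76291841] [  5.29753807   0.26991705 -19.92142654]
```

Emit:
{"method": "drive_tool", "body": {
  "commands": [
    [[0,0,0],[1,0,-4],-1],
    [[0,0,0],[5.3,0.3,-20],-1],
    [[0,0,0],[5.3,0.3,-20],-1],
    [[0,0,0],[5.3,0.3,-20],-1],
    [[0,0,0],[5.3,0.3,-20],-1],
    [[0,0,0],[5.3,0.3,-20],-1],
    [[0,0,0],[5.3,0.3,-20],-1]
  ]
}}

```text
clock: 24.18
position: [0.4109, -0.2172, 0.2427]
ee_rot: [-2.475, -1.263, -0.496]
force: [-0.4, -0.3, -2.5]
width: 0.234
gripper_force: 50.0
```

```bash
python3 -c "
from h import *
print(readout.observe()['joints'],readout.observe()['position'])
print(delta(np.array([.44,-.313,.12]),frame(-89.5,0)))
"
```

```text
[ 1.34693183e+00  4.04884000e-01 -8.35777234e-01  1.82279961e+00
 -1.87169727e-01  1.13599767e+00 -3.48345319e-04] [ 0.41088132 -0.21719015  0.24270937]
([-0.331, -0.364, 0.917], [-10.6, 9.24, 7.28])
```

Emit:
{"method": "drive_tool", "body": {
  "commands": [
    [[-0.331,-0.364,0.917],[-10.6,9.2,7.3],-1],
    [[-0.331,-0.364,0.917],[-10.6,9.2,7.3],-1],
    [[-0.331,-0.364,0.917],[-10.6,9.2,7.3],-1],
    [[-0.331,-0.364,0.917],[-10.6,9.2,7.3],-1],
    [[-0.331,-0.364,0.917],[-10.6,9.2,7.3],-1],
    [[-0.331,-0.364,0.917],[-10.6,9.2,7.3],-1],
    [[-0.331,-0.364,0.917],[-10.6,9.2,7.3],-1],
    [[-0.331,-0.364,0.917],[-10.6,9.2,7.3],-1],
    [[-0.331,-0.364,0.917],[-10.6,9.2,7.3],-1],
    [[-0.331,-0.364,0.917],[-10.6,9.2,7.3],-1],
    [[-0.331,-0.364,0.917],[-10.6,9.2,7.3],-1],
    [[-0.331,-0.364,0.917],[-10.6,9.2,7.3],-1]
  ]
}}

```text
clock: 25.18
position: [0.437, -0.3115, 0.1164]
ee_rot: [-3.136, -0.015, 0.006]
force: [0.3, -0.6, -1.8]
width: 0.234
gripper_force: 50.0
```

```bash
python3 -c "
from h import *
print(readout.observe()['joints'],readout.observe()['position'])
print(delta(np.array([.44,-.313,.03]),frame(-89.5,0)))
"
```

```text
[ 0.74265016  0.43939979 -0.29541005  1.89382257  0.16304099  0.83800347
 -1.19763387] [ 0.43696761 -0.31151382  0.11635669]
([-0.006, 0.004, 0.001], [0.34, 0.2, 8.63])
```

Emit:
{"method": "drive_tool", "body": {
  "commands": [
    [[-0.006,0.004,0],[0.3,0.2,4],-1],
    [[-0.006,0.004,0],[0.3,0.2,7.5],-1],
    [[-0.006,0.004,0],[0.3,0.2,8.6],-1],
    [[-0.006,0.004,0],[0.3,0.2,9.6],-1],
    [[-0.006,0.004,0],[0.3,0.2,9.6],-1],
    [[-0.006,0.004,0],[0.3,0.2,9.6],-1]
  ]
}}

```text
clock: 25.68
position: [0.4406, -0.3141, 0.0218]
ee_rot: [3.14, 0.011, 0.002]
force: [1.1, -0.2, -2.0]
width: 0.236
gripper_force: 50.0
```

Emit:
{"method": "drive_tool", "body": {
  "commands": [
    [[0,0,0],[0,0,0.3],-1],
    [[0,0,0],[0,0,0.5],-1],
    [[0,0,0],[0,0,0.5],-1]
  ]
}}

```text
clock: 25.93
position: [0.4408, -0.314, 0.0169]
ee_rot: [3.139, 0.012, 0.003]
force: [0.0, 0.7, -1.2]
width: 0.233
gripper_force: 50.0
```

Emit:
{"method": "drive_tool", "body": {
  "commands": [
    [[0,0,0],[0,0,0.05],-0.3],
    [[0,0,0],[0,0,0.05],0],
    [[0,0,0],[0,0,0.05],0.2],
    [[0,0,0],[0,0,0.05],0.2],
    [[0,0,0],[0,0,0.05],0.2],
    [[0,0,0],[0,0,-4],0.2],
    [[0,0,0],[0,0,-25],0.2],
    [[0,0,0],[0,0,-25],0.2],
    [[0,0,0],[0,0,-25],0.2],
    [[0,0,0],[0,0,-25],0.2],
    [[0,0,0],[0,0,-25],0.2],
    [[0,0,0],[0,0,-25],0.2],
    [[0,0,0],[0,0,-25],0.2],
    [[0,0,0],[0,0,-25],0.2]
  ]
}}

```text
clock: 27.1
position: [0.4398, -0.3131, 0.2659]
ee_rot: [3.14, 0.012, 0.001]
force: [-0.9, 0.9, -1.0]
width: 0.598
gripper_force: 0.0
```

```bash
python3 tongue.py; python3 - <<'E'
from h import *
print(readout.observe()["position"],readout.observe()["force"])
i=cams.camera_info("wrist");w=cams.get_image("wrist");cv2.imwrite("pics/w9.png",w)
g=cv2.cvtColor(w,cv2.COLOR_BGR2HSV);m=(g[...,2]<80)&(np.mgrid[:384,:512][0]<215)
m=m.astype(np.uint8);n,l,st,ce=cv2.connectedComponentsWithStats(m)
for k in range(1,n):
    if st[k,4]>200: print(st[k],ce[k],onz(i,ce[k],.037)[0], cv2.minAreaRect(np.argwhere(l==k)[:,::-1].astype(np.float32)))
# lid corners: dark wood region in top
T=cams.camera_info("top");S=cams.camera_info("scene")
for nm,I in(("top",T),("scene",S)):
    a=cams.get_image(nm);b=cv2.imread(f"pics/{'t2' if nm=='top' else 's2'}.png")
    p=np.r_[[proj(I,c2w([x,y,.18+(x-.082)*.577]))[0] for x in(-.04,.07) for y in(-.1,.1)]].astype(int)
    x0,y0=p.min(0);x1,y1=p.max(0);print(nm,"lid diff vs shut view",np.abs(a[y0:y1,x0:x1].astype(int)-b[y0:y1,x0:x1]).mean())
E
```

```text
top 109 rmax 0.05683433446432025 e far px 1.5009723086594042
scene 72 rmax 0.05940096549325601 e far px 1.5099109610954211
[ 0.43922153 -0.31283311  0.26455564] [ 0.62069428  0.43481866 -0.41711638]
[ 44  37  13  60 320] [50.075    63.328125] [ 0.57106642 -0.04880972  0.037     ] ((50.76639175415039, 66.43032836914062), (59.84413146972656, 9.415719032287598), 84.80557250976562)
[321 167  35  31 383] [338.09138381 181.86422977] [ 0.41689754 -0.43288229  0.037     ] ((338.231689453125, 182.08535766601562), (37.325531005859375, 10.463642120361328), 38.65980911254883)
top lid diff vs shut view 2.9583333333333335
scene lid diff vs shut view 2.9625182790733473
```

```bash
python3 - <<'E'
from h import *
i=cams.camera_info("wrist")
print(proj(i,[[.442,-.314,.037],[.587,-.313,.026],[.397,-.314,.037]]))
for f in("w2","w9"):
    v=cv2.cvtColor(cv2.imread(f"pics/{f}.png"),cv2.COLOR_BGR2HSV)
    print(f,[(r,v[r,215:295:5,2].tolist()) for r in range(40,215,25)])
T=cams.camera_info("top");t=cams.get_image("top");v=cv2.cvtColor(t,cv2.COLOR_BGR2HSV)
print(proj(T,[.44,-.314,.037]))
t0=cv2.imread("pics/top0.png")
for a in(t0,t):
    b=a[155:245,335:382].max(2);p=np.argwhere(b<90)[:,::-1]+[335,155];print(len(p),p.mean(0) if len(p) else 0,onz(T,[p.mean(0)],.037) if len(p) else 0)
E
```

```text
[[255.79155335 164.33242906]
 [255.92454082  53.29039   ]
 [255.53532949 194.68853328]]
w2 [(40, [172, 175, 172, 165, 168, 166, 168, 174, 168, 171, 173, 173, 175, 184, 184, 186]), (65, [239, 240, 239, 239, 240, 236, 223, 205, 169, 236, 234, 238, 238, 237, 142, 194]), (90, [238, 238, 240, 240, 241, 241, 232, 203, 194, 195, 240, 241, 240, 240, 141, 187]), (115, [223, 226, 225, 227, 234, 238, 227, 211, 184, 191, 240, 239, 239, 240, 145, 199]), (140, [235, 235, 236, 236, 237, 227, 185, 88, 88, 158, 188, 238, 238, 243, 135, 182]), (165, [234, 235, 235, 236, 236, 224, 180, 80, 86, 163, 185, 237, 237, 234, 174, 194]), (190, [236, 235, 236, 236, 235, 233, 226, 216, 224, 179, 183, 237, 224, 206, 186, 187])]
w9 [(40, [178, 183, 179, 169, 170, 171, 162, 171, 172, 171, 173, 173, 172, 173, 183, 185]), (65, [237, 237, 237, 238, 238, 239, 233, 220, 227, 166, 233, 236, 236, 236, 236, 133]), (90, [236, 236, 237, 238, 238, 238, 239, 230, 226, 171, 227, 238, 238, 238, 240, 132]), (115, [220, 220, 226, 233, 236, 236, 237, 228, 222, 168, 240, 238, 238, 236, 240, 173]), (140, [232, 232, 233, 235, 233, 235, 225, 82, 83, 85, 187, 225, 236, 235, 233, 131]), (165, [232, 231, 232, 232, 234, 233, 222, 81, 84, 84, 181, 175, 235, 234, 186, 155]), (190, [232, 231, 232, 231, 234, 233, 229, 78, 82, 79, 182, 176, 234, 234, 152, 184])]
[[364.78155442 208.79216706]]
189 [364. 209.] [[ 0.43937489 -0.31186161  0.037     ]]
294 [370.32993197 203.45578231] [[ 0.45510404 -0.32908934  0.037     ]]
```

```bash
python3 -c "
from cell import job
print(job.sign_off())"
```

```text
the job is handed in; nothing more can be done
None
```

I handed the job in at about 27 s; the sign-off returned no verdict. By my last measurements the tin stands in the shut chest, the eye is at about 1.5 rad with its tongue over the lid, and the steel is back on its marble board; the mug, jar and bowl were kept clear of but not re-measured.

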